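Unload the timer test box

ROBOT

A 6-joint arm with a two-finger parallel gripper is mounted at the origin on the work surface. World frame = base frame: x ahead of the robot, y to its left, z up, the work surface at z = 0. Lengths are in mm, angles in degrees, forces in N, time in s.
With the tool pointing down it reaches from about 350 to 850 mm from the base axis. Payload 8.1 kg.
Tool frame: the origin (TCP) lies midway between the tips of the shut fingers; the grasp point (between the pads) lies 19 mm behind it (grip_point_offset is the distance from the TCP to the grasp point, in mm); x points along the fingers, z is the direction in which the jaws open and shut, and the axes are right-handed (so a half turn about x gives the same grasp; the last joint's range is limited). The gripper opens to 85 mm and grips with 20 to 120 N. Pads are 22 mm wide; open, the fingers measure 114 mm over their backs; the gripper's body (76 mm by 85 mm) begins 54 mm behind the grasp point. The pads swing forward as they close: fully open they stand 13 mm farther back than shut.
Start: joints at [-75.31, 7.471, 85.268, -0, 87.261, -4.893], TCP at [201.13, -565.289, 231.292] pointing down, gripper open.
Joint ranges: [-169.43, 169.43], [-51.17, 129.36], [1.28, 143.12], [-76.62, 256.62], [0, 156.53], [-152.29, 152.29]. Speed limits (degrees/s): [136.94, 136.94, 159.86, 180, 180, 180].

INTERFACE

Orientations are given as [roll, pitch, yaw] about the fixed x, y, z axes, in that order (R = Rz(yaw) Ry(pitch) Rx(roll)).
In Python, from bench import sense, snapshot, hand_in, grip_point_offset gives the robot as it stands.
- The arm moves only by the tool carry_out, never from a script. Its argument "rows" is one flat list of numbers, 7 for each row, row after row: the turn, a rotation vector about the tool's x, y, z in units of 8 degrees (1.0 is 8 degrees), then the shift along the tool's x, y, z in units of 25 mm (1.0 is 25 mm), then the gripper command: -1 is fully open, 1 is shut, values between are in proportion. A call has 1 to 5 rows; each row is the pose to reach, as a shift and turn from the pose commanded when the call began, along the tool's axes at that moment; what a row does not reach only later rows make up. A row lasts 1/10 s, in which the tool goes at most 50 mm and 8.59 degrees, less where a joint would pass 70% of its speed; a pose out of reach is approached as far as the arm can. A call with a gripper value outside its range is refused whole. The fingers move at their own pace and stop on an object; "force" is the grip in N (left out, the last holds). Time passes only in rows, so rows that repeat a pose let the fingers close. It gives the time, the measured TCP pose, the force and the opening at its end, in the units of the state.
- sense(): the state, without advancing time (a new reading comes with each control period).
- snapshot(name): name is "scene" or "top" or "wrist"; returns a dict with "color" (420x560x3 uint8, red, green, blue), "fx", "fy", "cx", "cy" (pixels), "k1" (the pictures are not rectified: a ray, as slopes to the right and down, at radius r is drawn at 1 + k1 r^2 times it, then the intrinsics apply), "rvec" (rotation vector, rad) and "tvec" (3), from world to camera coordinates, as OpenCV has them; the wrist camera has in their place "T_tool_cam" (4x4, takes a point from camera to tool coordinates, whose origin is the TCP and whose axes are the tool frame's). Camera axes: x right, y down, z forward; pixel columns grow to the right and rows downward; lengths in mm; the calibration is good to about 2 mm. A picture is of the moment at which its call begins: read the wrist's pose just before it. There is no depth.
- hand_in(): hands the job in, once; it reports no verdict.
The state is a dict: "time": time; "joint_pos": joint angles; "qd": joint speeds; "joint_efforts": joint torques, N m; "tool_pos": TCP position; "tcp_rot": TCP orientation; "ft_force": force on the tool from outside, world axes, zero at the start; "wrist_torque": the same for the moment, N m; "finger_gap": finger opening in mm.
Only numpy, scipy, OpenCV 4.12 (cv2) and the standard library are available. Lean on these libraries where they do the work, as an engineer would, in place of code of your own. Each camera call takes 0.05 s, during which the arm holds its last target.

TASK

The running-in test is over: switch the isolator off, only then swing the blue door wide open (about a right angle), and push each timer out of the test box by pressing its red ejector tab fully home - do not touch a timer with the fingers while it is still in its bay. Stand every timer upright, knob up, on the floor of the cardboard tray, and once all are packed shut the door completely and then switch the isolator fully back on. Some bays may be empty; leave the other things on the bench where they are.

Things in the scene. Friction and masses are not known exactly. Their poses are not given: they have to be found in the camera images.
- testbox: Fixed grey box from x = -111 to +132 mm, 88 deep, 66 high. Origin on the bench at the middle of its open front edge; x runs along the front, y points into the box (timers come out towards -y). Three bays, centred at x = -72, 0, +72 mm, each 66 mm wide, 62 high, floorless: timers slide on the bench. Clear roof, top at 66 mm, with a 14 mm slot along each bay.
- door (a joint): Blue door across the whole front of the test box, 242 mm wide, 10 mm thick, top edge 68 mm above the bench; upright hinge line at the box's x = +132 mm. 0 rad = shut, grows to 1.75 rad as the free end swings out towards the box's -y (anticlockwise from above). Light friction, stays where it is left. Starts shut.
- door_handle (a point): On the axis of the door's handle, 100 mm above the bench: an upright black round post 16 mm in diameter near the door's free end, 222 mm from the hinge line along the door and 25 mm in front of the middle of the panel. It reaches up to 125 mm above the bench, so its upper 55 mm stands free above the door and can be gripped from above.
- door_hinge (a point): Point on the door's hinge line, 100 mm above the bench.
- isolator_base: Fixed yellow block of the mains isolator, 80 x 56 x 25 mm, origin at the centre of its underside. Its x axis is the direction in which the lever moves from OFF (leans to -x, black mark) to ON (leans to +x, green mark).
- isolator (a joint): Isolator lever: 0 rad = fully OFF (leans 0.6 rad to the block's -x), 1.2 rad = fully ON (leans 0.6 rad to +x). Pivot 22 mm above the bench over the block's centre. Weighted over-centre action: once past the middle it falls to that end by itself; moved by under 2 N. Starts ON.
- isolator_tip (a point): Centre of the red ball (26 mm diameter) at the end of the isolator lever, 90 mm from the pivot; 96 mm above the bench in either end position, 112 mm in the middle.
- tray: Fixed open cardboard packing tray, 190 x 190 mm outside, 40 mm high, walls and floor 4 mm, origin at the centre of its underside.
- timer0: Mechanical timer, starts in the -x bay of the test box (or is absent: None). White round body 60 mm diameter, 36 mm high, with an orange round knob on top, 34 mm diameter, from 36 to 58 mm above the underside. 80 to 170 g. Origin at the centre of its underside, z axis up through the knob.
- timer1: Mechanical timer, starts in the middle bay of the test box (or is absent: None). White round body 60 mm diameter, 36 mm high, with an orange round knob on top, 34 mm diameter, from 36 to 58 mm above the underside. 80 to 170 g. Origin at the centre of its underside, z axis up through the knob.
- timer2: Mechanical timer, starts in the +x bay of the test box (or is absent: None). White round body 60 mm diameter, 36 mm high, with an orange round knob on top, 34 mm diameter, from 36 to 58 mm above the underside. 80 to 170 g. Origin at the centre of its underside, z axis up through the knob.
- ejector0 (a joint): Spring ejector slide of the -x bay. 0 m = at rest at the back, 0.072 m = fully home towards the front (box -y). Spring: 2 N at first, 8 N fully home; it returns when let go. Its pusher plate, 40 mm wide, stands behind the timer: face 66 mm inside the front edge at rest, 6 mm outside it when home, so a full press leaves the timer just clear of the box.
- ejector0_tab (a point): Centre of the top of the -x bay's red ejector tab, 110 mm above the bench: an upright plate above the roof, 30 mm wide along the front, 10 mm thick, from 70 to 110 mm above the bench. It is pushed on its back (+y) face towards the open front; clear space behind it.
- ejector1 (a joint): Spring ejector slide of the middle bay. 0 m = at rest at the back, 0.072 m = fully home towards the front (box -y). Spring: 2 N at first, 8 N fully home; it returns when let go. Its pusher plate, 40 mm wide, stands behind the timer: face 66 mm inside the front edge at rest, 6 mm outside it when home, so a full press leaves the timer just clear of the box.
- ejector1_tab (a point): Centre of the top of the middle bay's red ejector tab, 110 mm above the bench: an upright plate above the roof, 30 mm wide along the front, 10 mm thick, from 70 to 110 mm above the bench. It is pushed on its back (+y) face towards the open front; clear space behind it.
- ejector2 (a joint): Spring ejector slide of the +x bay. 0 m = at rest at the back, 0.072 m = fully home towards the front (box -y). Spring: 2 N at first, 8 N fully home; it returns when let go. Its pusher plate, 40 mm wide, stands behind the timer: face 66 mm inside the front edge at rest, 6 mm outside it when home, so a full press leaves the timer just clear of the box.
- ejector2_tab (a point): Centre of the top of the +x bay's red ejector tab, 110 mm above the bench: an upright plate above the roof, 30 mm wide along the front, 10 mm thick, from 70 to 110 mm above the bench. It is pushed on its back (+y) face towards the open front; clear space behind it.
- glue_jar: Glue jar with a white lid, 64 mm diameter, 75 mm high; not part of the job, to be left alone.
- battery_carton: Green carton, 55 x 100 x 50 mm; not part of the job, to be left alone.
- white_cap0: Loose small white cap, 42 mm diameter, 26 mm high; not part of the job, to be left alone.
- white_cap1: Loose small white cap, 42 mm diameter, 26 mm high; not part of the job, to be left alone.
- screwdriver: Screwdriver lying down, 190 mm long; not part of the job, to be left alone.

How it is judged:
By the outcome, as a careful person would: the job done as asked, in the order asked, and still so for the second after the job is handed in, with the robot touching nothing.
Of timer0, timer1, timer2 only 2 to 3 are there at a start; the rules pass over those that are not, and their reading is None.
At some moment in a run one of timer0, timer1, timer2 may be knocked a few centimetres aside while the robot is not near it.
It also fails if it takes over 210 s, if anything falls off the work surface, if the arm or the gripper's body presses on something with over 40 N, if the wrist force passes 120 N, or if a joint passes its speed limit or range.

## Working session

There is one attempt and no reset: what is moved stays moved. The work goes in short steps, Python scripts to look and compute and a tool call to move; the robot and the scene stay as the last step left them, time stands still between calls to the robot, and variables do not carry over. Pictures are saved under pics/ and viewed, and the job is handed in when it is done.

Besides the shell and the picture viewer there is one more tool, called after "Call:" by a JSON object that holds its "fn" and its "kwargs", one argument or row to a line. carry_out: Moves the arm, as the interface text tells. Its arguments: {"type":"object","properties":{"rows":{"type":"array","items":{"type":"number"}},"force":{"type":"number"}},"required":["rows"]}

```bash
ls; mkdir -p pics; python3 - <<'E'
from bench import sense, snapshot, grip_point_offset
import cv2
s=sense(); print(s, grip_point_offset)
for n in ["scene","top","wrist"]:
    d=snapshot(n); cv2.imwrite(f"pics/{n}0.png",d["color"][:,:,::-1]); print({k:v for k,v in d.items() if k!="color"})
E
```

```text
pics
{'time': 0.0, 'joint_pos': array([-7.53111366e+01,  7.51473827e+00,  8.53300896e+01,  8.42392000e-04,
        8.72611231e+01, -4.89385349e+00]), 'qd': array([ 0.03567747, -0.02931757,  0.08399372,  0.0732123 , -0.08911214,
       -0.00881205]), 'joint_efforts': array([-1.71517542e-03, -5.69412911e+01, -5.00544047e+01, -3.08873323e-04,
        1.50652259e-02, -5.15261979e-05]), 'tool_pos': array([ 200.97835335, -564.75320542,  230.24051823]), 'tcp_rot': array([174.65117144,  89.89404572, 104.23384733]), 'ft_force': array([ 0.90030538, -0.08602838, -0.41796737]), 'wrist_torque': array([-0.01646593,  0.03479536,  0.00760983]), 'finger_gap': 85.4247528649422} 18.700000000000003
{'fx': 450.1433321631563, 'fy': 450.1433321631563, 'cx': 273.9361919985989, 'cy': 208.92824351991038, 'k1': -0.1523679899509785, 'rvec': array([ 2.02766813,  1.32495376, -0.52694509]), 'tvec': array([-202.84555656, -334.76068918, 1518.58382407])}
{'fx': 453.75017430667475, 'fy': 453.75017430667475, 'cx': 282.4065852092302, 'cy': 206.74788749856577, 'k1': -0.15041997177806693, 'rvec': array([ 2.11938173, -2.09571607,  0.18720687]), 'tvec': array([-42.89263708, 593.07807957, 932.27751603])}
{'fx': 306.88137429850946, 'fy': 306.88137429850946, 'cx': 276.5732326996195, 'cy': 207.383404204989, 'k1': 0.010570361329146776, 'T_tool_cam': array([[-6.31346037e-04, -2.86668162e-01,  9.58029731e-01,
        -1.43066861e+02],
       [-8.00884654e-04, -9.58029470e-01, -2.86668611e-01,
         7.26795084e+01],
       [ 9.99999480e-01, -9.48258401e-04,  3.75259978e-04,
        -6.62067406e-01],
       [ 0.00000000e+00,  0.00000000e+00,  0.00000000e+00,
         1.00000000e+00]])}
```

View pics/scene0.png

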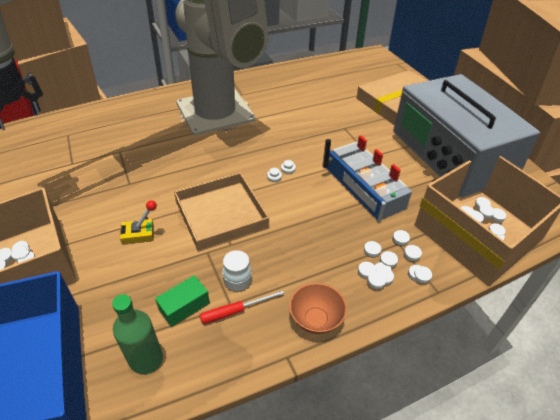

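View pics/top0.png

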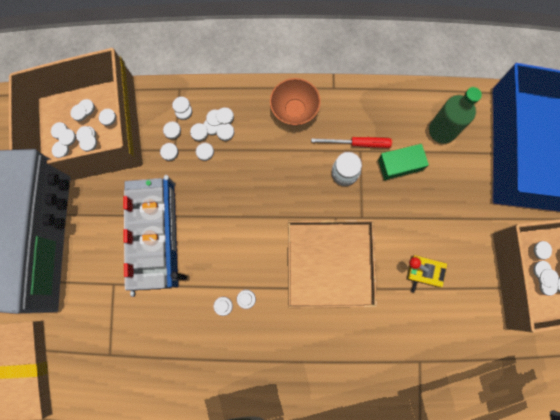

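View pics/wrist0.png

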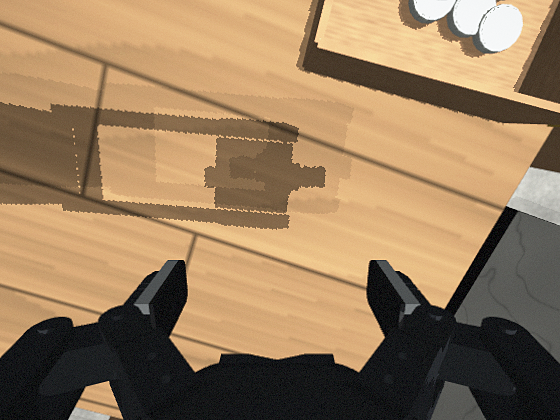

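The top picture shows the box at (150,235) with its handle at (180,277), timers in the middle and +x bays at (149,238) and (149,207), the tray at (331,265), and the isolator at (427,270). The bay by the handle looks empty. Next I'll enlarge and measure.

```bash
cat > h.py <<'E'
import numpy as np, cv2
from bench import sense, snapshot
from scipy.spatial.transform import Rotation as R
def cam(d, s=None):
    K=np.array([[d["fx"],0,d["cx"]],[0,d["fy"],d["cy"]],[0,0,1]]); dist=np.array([d["k1"],0,0,0.])
    if "rvec" in d:
        Rm=cv2.Rodrigues(d["rvec"])[0]; t=d["tvec"]
    else:
        T=np.eye(4); T[:3,:3]=Rtool(s); T[:3,3]=s["tool_pos"]; W=T@d["T_tool_cam"]
        Rm=W[:3,:3].T; t=-Rm@W[:3,3]
    return K,dist,Rm,t
def Rtool(s): return R.from_euler("xyz",s["tcp_rot"],degrees=True).as_matrix()
def ray(c,uv):
    K,dist,Rm,t=c
    p=cv2.undistortPoints(np.array(uv,float).reshape(-1,1,2),K,dist)[:,0]
    return -Rm.T@t, np.c_[p,np.ones(len(p))]@Rm
def onz(c,uv,z):
    o,d=ray(c,uv); return o+d*((z-o[2])/d[:,2])[:,None]
def tri(cs,uvs):
    A=0;b=0
    for c,uv in zip(cs,uvs):
        o,d=ray(c,[uv]); d=d[0]/np.linalg.norm(d[0]); P=np.eye(3)-np.outer(d,d); A=A+P; b=b+P@o
    return np.linalg.solve(A,b)
def proj(c,X):
    K,dist,Rm,t=c
    return cv2.projectPoints(np.array(X,float).reshape(-1,1,3),cv2.Rodrigues(Rm)[0],t,K,dist)[0][:,0]
def save(im,name,crop=None,k=1):
    if crop: x0,y0,x1,y1=crop; im=im[y0:y1,x0:x1]
    im=cv2.resize(im,None,fx=k,fy=k,interpolation=cv2.INTER_CUBIC); cv2.imwrite("pics/"+name,im[:,:,::-1])
E
python3 - <<'E'
from h import *
d=snapshot("top"); c=cam(d)
save(d["color"],"t_box.png",(100,160,260,320),4.5)
save(d["color"],"t_iso.png",(280,210,460,320),4.4)
e=snapshot("scene")
save(e["color"],"s_box.png",(250,120,420,230),4.4)
save(e["color"],"s_iso.png",(100,170,280,260),4.4)
for n,p,z in [("tray corners",[(289,222),(372,222),(289,307),(374,307)],40),("iso",[(427,270)],25),("caps",[(222,306),(246,299)],26),("jar",[(347,165)],75),("timers",[(149,207),(149,238)],58)]:
    print(n,onz(c,p,z).round(0).tolist())
print(ray(c,[(280,210)]))
E
```

```text
tray corners [[563.0, -51.0, 40.0], [565.0, -235.0, 40.0], [378.0, -53.0, 40.0], [379.0, -236.0, 40.0]]
iso [[460.0, -359.0, 25.0]]
caps [[377.0, 94.0, 26.0], [394.0, 41.0, 26.0]]
jar [[685.0, -177.0, 75.0]]
timers [[590.0, 261.0, 58.0], [521.0, 256.0, 58.0]]
(array([ 398.44244623,  -58.24035153, 1029.84194524]), array([[ 0.18977873,  0.02745012, -0.98148358]]))
```

View pics/t_box.png

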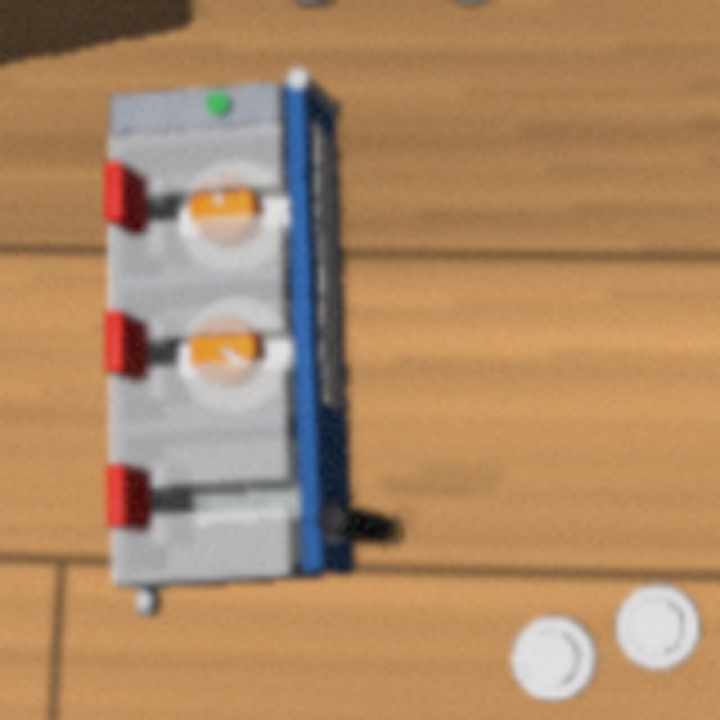

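View pics/t_iso.png

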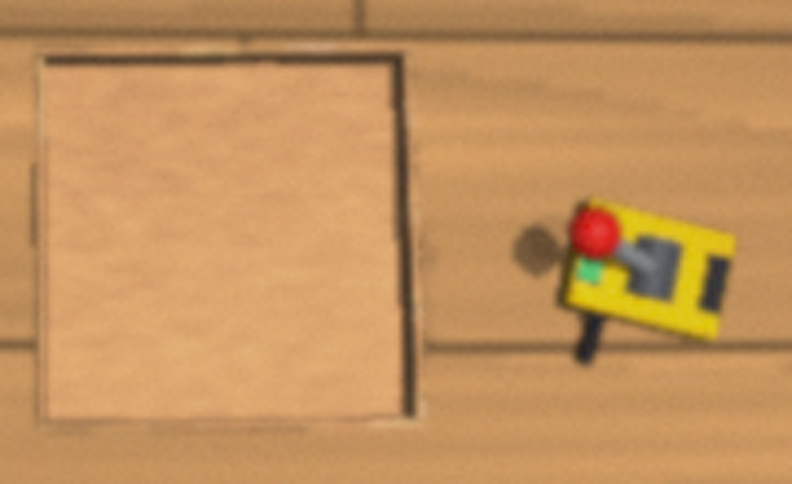

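View pics/s_box.png

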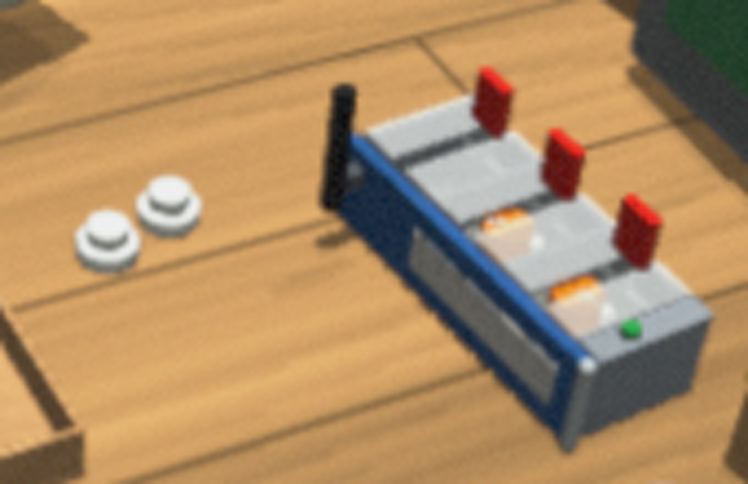

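View pics/s_iso.png

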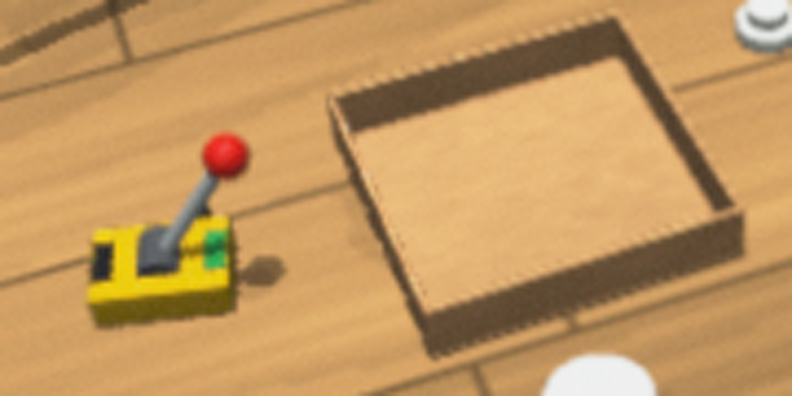

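```bash
python3 - <<'E'
from h import *
ct=cam(snapshot("top")); cs=cam(snapshot("scene"))
T=lambda x,y:(100+(x+.5)/4.5-.5,160+(y+.5)/4.5-.5)
I=lambda x,y:(280+(x+.5)/4.4-.5,210+(y+.5)/4.4-.5)
S=lambda x,y:(250+(x+.5)/4.4-.5,120+(y+.5)/4.4-.5)
SI=lambda x,y:(100+(x+.5)/4.4-.5,170+(y+.5)/4.4-.5)
print("handle top",tri([ct,cs],[T(337,522),S(343,92)]), onz(ct,[T(337,522)],125))
print("back corners",onz(ct,[T(113,583),T(110,97)],66))
print("hinge top",tri([ct,cs],[T(297,77),S(586,368)]),onz(ct,[T(297,77)],68))
print("door top edge", onz(ct,[T(288,90),T(305,90),T(303,570),T(322,570)],68))
print("tab tops", onz(ct,[T(112,178),T(112,330),T(114,480)],110),[tri([ct,cs],[T(112,*[a]),S(*b)]) for a,b in [(178,(640,205)),(330,(564,137)),(480,(494,74))]])
print("ball",tri([ct,cs],[I(596,233),SI(226,156)]))
print("iso corners",onz(ct,[I(592,199),I(735,236),I(718,338),I(567,304)],25))
print("knob", onz(ct,[T(226,210),T(226,350)],58))
for im,name in [("top",ct),("scene",cs)]:
  print(im,onz(name,[(331,265)],0)[0])
print("tray", onz(ct,[I(40,52),I(402,52),I(418,418),I(38,420)],40))
E
```

```text
handle top [438.1627606  180.30186444 119.84359348] [[437.18954455 177.06730342 125.        ]]
back corners [[407.66892602 301.2361888   66.        ]
 [647.53179065 321.16547144  66.        ]]
hinge top [658.42744006 225.78381989  64.47744138] [[657.4767821  224.74337281  68.        ]]
door top edge [[650.81219596 228.85219525  68.        ]
 [650.83813095 220.21855307  68.        ]
 [416.58704244 207.26197175  68.        ]
 [416.83016985 198.05146179  68.        ]]
tab tops [[596.58023504 299.36409127 110.        ]
 [524.05008446 293.45983365 110.        ]
 [454.32961128 287.41712456 110.        ]] [array([595.24159934, 296.82191398, 114.4498731 ]), array([523.12237207, 291.0147698 , 114.44612014]), array([453.43593441, 284.78385625, 116.30347318])]
ball [ 471.15107311 -311.69895023   95.89145037]
iso corners [[ 493.51471767 -330.97987238   25.        ]
 [ 474.65759381 -404.9028871    25.        ]
 [ 423.15616728 -393.91055043   25.        ]
 [ 440.53981674 -316.45433321   25.        ]]
knob [[591.99419377 259.25212318  58.        ]
 [522.2405121  254.44530548  58.        ]]
top [ 471.92494609 -146.60487154    0.        ]
scene [7.35557065e+02 4.12033384e+01 1.13686838e-13]
tray [[ 564.27401925  -50.17367393   40.        ]
 [ 565.88289595 -232.51273458   40.        ]
 [ 384.22835114 -237.15992903   40.        ]
 [ 382.08253194  -51.20260758   40.        ]]
```

```bash
cat >> h.py <<'E'
def plan(p=None,jaw=None,down=True):
    """rows numbers to go to world TCP p with tool x down and tool z at world yaw `jaw` deg (mod 180)"""
    s=sense(); M=Rtool(s); cur=s["tool_pos"]
    z=M[:,2]; y0=np.degrees(np.arctan2(z[1],z[0]))
    if jaw is None: j=y0
    else:
        j=y0+((jaw-y0+90)%180-90)
    a=np.radians(j); zz=np.array([np.cos(a),np.sin(a),0]); xx=np.array([0,0,-1.]); yy=np.cross(zz,xx)
    D=M.T@np.c_[xx,yy,zz]; rv=np.degrees(R.from_matrix(D).as_rotvec())/8
    sh=M.T@((np.array(p)-cur) if p is not None else np.zeros(3))/25
    print("now",cur.round(1),"jaw",round(y0,1),"j",s["joint_pos"].round(0),"| turn",rv.round(2),"shift",sh.round(2), "N rows", max(np.linalg.norm(sh)*.5,np.linalg.norm(rv)*8/8.59).round(1))
E
python3 - <<'E'
from h import *
s=sense();print(Rtool(s).round(3))
ct=cam(snapshot("top")); cs=cam(snapshot("scene"))
for z in (100,150,200): print(z,onz(ct,[(65,240),(70,160),(62,310)],z).round(0).tolist())
plan([475,-290,180]); plan([475,-290,85])
a=np.radians(76.5);print(np.cos(a),np.sin(a))
for j in (76.5,-13.5): plan([478,-284,180],j)
E
```

```text
[[-0.     0.942  0.335]
 [ 0.     0.335 -0.942]
 [-1.    -0.    -0.   ]]
100 [[508.0, 432.0, 100.0], [688.0, 441.0, 100.0], [358.0, 426.0, 100.0]]
150 [[502.0, 406.0, 150.0], [672.0, 414.0, 150.0], [360.0, 400.0, 150.0]]
200 [[496.0, 379.0, 200.0], [657.0, 387.0, 200.0], [362.0, 374.0, 200.0]]
now [ 201.1 -565.3  231.2] jaw -70.4 j [-75.   7.  85.  -0.  87.  -5.] | turn [ 0. -0.  0.] shift [ 2.05 14.01 -6.7 ] N rows 7.8
now [ 201.1 -565.3  231.2] jaw -70.4 j [-75.   7.  85.  -0.  87.  -5.] | turn [ 0. -0.  0.] shift [ 5.85 14.01 -6.7 ] N rows 8.3
0.23344536385590547 0.9723699203976766
now [ 201.1 -565.3  231.2] jaw -70.4 j [-75.   7.  85.  -0.  87.  -5.] | turn [ 4.14 -0.    0.  ] shift [ 2.05 14.21 -6.89] N rows 8.0
now [ 201.1 -565.3  231.2] jaw -70.4 j [-75.   7.  85.  -0.  87.  -5.] | turn [-7.11 -0.   -0.  ] shift [ 2.05 14.21 -6.89] N rows 8.0
```

Call:
{"fn": "carry_out", "kwargs": {
  "rows": [4.1,0,0,2.05,14.4,-7.2,1,4.1,0,0,2.05,14.4,-7.2,1,4.1,0,0,2.05,14.4,-7.2,1,4.1,0,0,2.05,14.4,-7.2,1,4.1,0,0,2.05,14.4,-7.2,1],
  "force": 30
}}

```text
time: 0.95
tool_pos: [369.0, -390.5, 200.7]
tcp_rot: [50.4, 90.0, -53.1]
ft_force: [1.4, -0.1, 0.1]
finger_gap: 12.4
```

```bash
python3 -c "
from h import *
plan([480,-275,88],76.5)"
```

```text
now [ 369.  -390.5  200.7] jaw -103.5 j [-52.  -1.  98.  -0.  84.  51.] | turn [-0.  0. -0.] shift [ 4.51  3.23 -5.53] N rows 3.9
```

Call:
{"fn": "carry_out", "kwargs": {
  "rows": [0,0,0,1,3.1,-5.4,1,0,0,0,1,3.1,-5.4,1,0,0,0,1,3.1,-5.4,1,0,0,0,2.8,3.1,-5.4,1,0,0,0,4.4,3.1,-5.4,1]
}}

```text
time: 1.45
tool_pos: [476.6, -276.6, 90.5]
tcp_rot: [73.7, 89.8, -29.3]
ft_force: [0.2, 0.2, -0.4]
finger_gap: -0.1
```

```bash
python3 -c "
from h import *
plan([480,-275,88],76.5); plan([459,-362,88],76.5); plan([456,-377,88],76.5)"
```

```text
now [ 476.6 -276.6   90.5] jaw -103.0 j [-35.   6. 102.   0.  72.  68.] | turn [ 0.06  0.01 -0.02] shift [ 0.1   0.12 -0.09] N rows 0.1
now [ 476.6 -276.6   90.5] jaw -103.0 j [-35.   6. 102.   0.  72.  68.] | turn [ 0.06  0.01 -0.02] shift [0.1  0.08 3.49] N rows 1.7
now [ 476.6 -276.6   90.5] jaw -103.0 j [-35.   6. 102.   0.  72.  68.] | turn [ 0.06  0.01 -0.02] shift [0.1 0.1 4.1] N rows 2.1
```

Call:
{"fn": "carry_out", "kwargs": {
  "rows": [0,0,0,0,0.1,0.7,1,0,0,0,0,0.1,1.4,1,0,0,0,0,0.1,2.1,1,0,0,0,0,0.1,2.7,1,0,0,0,0,0.1,3.2,1]
}}

```text
time: 1.95
tool_pos: [458.5, -359.7, 92.5]
tcp_rot: [55.2, 89.8, -48.2]
ft_force: [-0.1, 0.0, -0.8]
finger_gap: -0.0
```

Call:
{"fn": "carry_out", "kwargs": {
  "rows": [0,0,0,0,0,0,1,0,0,0,-1.6,0,-1,1,0,0,0,-3,0,-2,1,0,0,0,-4,0,-4,1,0,0,0,-4,0,-5,1]
}}

```text
time: 2.45
tool_pos: [489.3, -233.9, 195.4]
tcp_rot: [79.4, 89.6, -23.8]
ft_force: [-0.0, -0.8, 0.9]
finger_gap: 0.0
```

```bash
python3 -c "
from h import *
d=snapshot('top'); save(d['color'],'t1.png',(280,190,480,320),4)
e=snapshot('scene'); save(e['color'],'s1.png',(90,150,290,270),4)
plan([442,150,180],95)
plan([442,150,180],5)
plan([442,150,180],-45)
"
```

```text
now [ 488.7 -231.8  192.7] jaw -103.0 j [-31.  -1.  98.   0.  83.  72.] | turn [-2.25 -0.   -0.02] shift [  0.5   -5.26 -14.46] N rows 7.7
now [ 488.7 -231.8  192.7] jaw -103.0 j [-31.  -1.  98.   0.  83.  72.] | turn [ 9.   -0.02 -0.02] shift [  0.5   -5.26 -14.46] N rows 8.4
now [ 488.7 -231.8  192.7] jaw -103.0 j [-31.  -1.  98.   0.  83.  72.] | turn [-7.25  0.01 -0.02] shift [  0.5   -5.26 -14.46] N rows 7.7
```

View pics/t1.png

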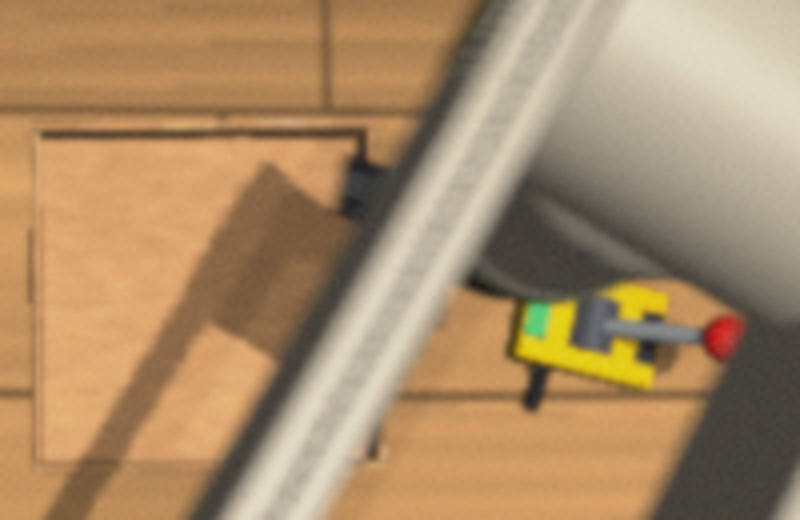

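View pics/s1.png

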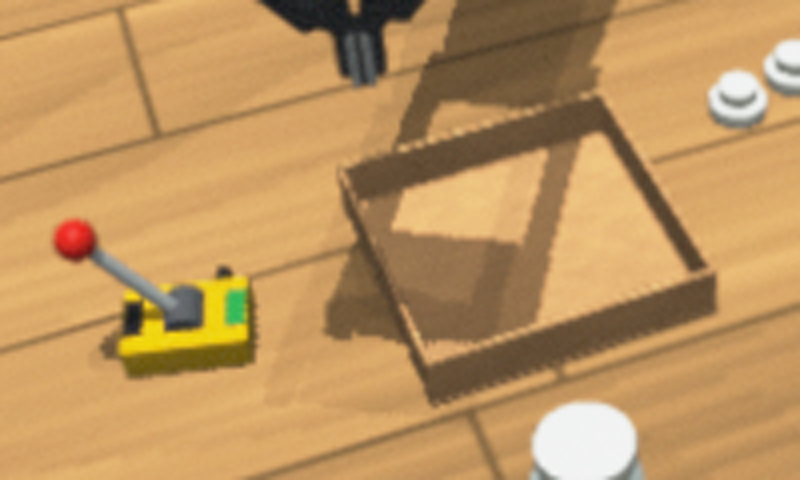

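The lever has fallen to the black (OFF) end in both views. Now to the door handle.

Call:
{"fn": "carry_out", "kwargs": {
  "rows": [-2.25,0,0,0.5,-5.7,-15.6,-0.3,-2.25,0,0,0.5,-5.7,-15.6,-0.3,-2.25,0,0,0.5,-5.7,-15.6,-0.3,-2.25,0,0,0.5,-5.7,-15.6,-0.3,-2.25,0,0,0.5,-5.7,-15.6,-0.3]
}}

```text
time: 3.05
tool_pos: [456.6, 14.5, 183.0]
tcp_rot: [61.5, 90.0, -23.7]
ft_force: [0.4, 0.7, 0.6]
finger_gap: 55.7
```

```bash
python3 -c "
from h import *
plan([438,180.5,180],95)"
```

```text
now [456.6  14.5 183. ] jaw -85.3 j [ -5. -14. 111.  -0.  83.  81.] | turn [-0.03  0.   -0.  ] shift [ 0.12 -0.19 -6.68] N rows 3.3
```

Call:
{"fn": "carry_out", "kwargs": {
  "rows": [0,0,0,0.1,-0.2,-6.5,-0.3,0,0,0,0.1,-0.2,-6.5,-0.3,0,0,0,0.1,-0.2,-6.5,-0.3,0,0,0,0.1,-0.2,-6.5,-0.3,0,0,0,0.1,-0.2,-6.5,-0.3]
}}

```text
time: 3.55
tool_pos: [438.2, 176.0, 180.3]
tcp_rot: [-74.5, 90.0, -159.5]
ft_force: [0.3, -0.5, -0.6]
finger_gap: 55.7
```

```bash
python3 -c "
from h import *
plan([438,180.5,180],95); plan([438,180.5,82],95)
s=sense(); d=snapshot('wrist'); c=cam(d,s); save(d['color'],'w2.png')
print(proj(c,[[438,180.5,125],[438,180.5,70]]))
"
```

```text
now [438.2 176.  180.3] jaw -85.0 j [ 16. -11. 109.  -0.  82. 101.] | turn [-0.  0.  0.] shift [ 0.01  0.01 -0.18] N rows 0.1
now [438.2 176.  180.3] jaw -85.0 j [ 16. -11. 109.  -0.  82. 101.] | turn [-0.  0.  0.] shift [ 3.93  0.01 -0.18] N rows 2.0
[[270.7234372  225.51277478]
 [271.85516899 203.49599479]]
```

View pics/w2.png

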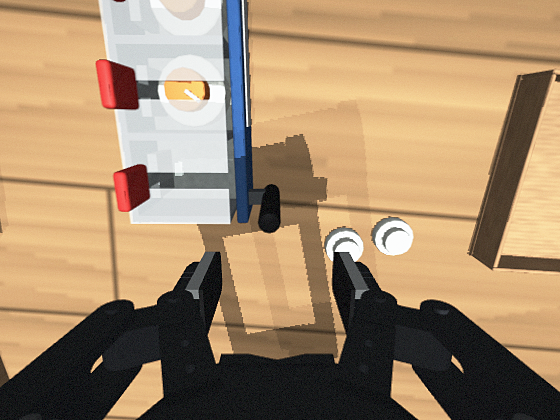

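Wrist view: the handle top is at about (270,224), as predicted, and the bay nearest it is empty. I'll descend and grip.

Call:
{"fn": "carry_out", "kwargs": {
  "rows": [0,0,0,2,0,-0.15,-0.3,0,0,0,3.9,0,-0.15,-0.3,0,0,0,3.9,0,-0.15,1,0,0,0,3.9,0,-0.15,1,0,0,0,3.9,0,-0.15,1],
  "force": 25
}}

```text
time: 4.1
tool_pos: [440.1, 177.9, 85.6]
tcp_rot: [97.8, 89.8, 12.5]
ft_force: [-0.7, 0.1, -8.6]
finger_gap: 15.4
```

Call:
{"fn": "carry_out", "kwargs": {
  "rows": [0,0,0,0,0,0,1,0,0,0,0,0,0,1]
}}

```text
time: 4.3
tool_pos: [440.0, 178.6, 85.5]
tcp_rot: [98.6, 89.8, 13.4]
ft_force: [-3.3, -1.7, 7.4]
finger_gap: 15.3
```

```bash
cat >>h.py <<'E'
H=np.array([657.5,225.0])
def arc(dths):
    """rows for gripped handle along the arc: relative to now, door angles dths (deg, + opens)"""
    s=sense(); M=Rtool(s); p=s["tool_pos"]; r=p[:2]-H
    print("p",p.round(1),"radius",np.linalg.norm(r).round(1),"ang",(np.degrees(np.arctan2(r[1],r[0]))%360).round(1),"F",s["ft_force"].round(1),"gap",round(s["finger_gap"],1),"j",s["joint_pos"].round(0))
    for a in dths:
        t=np.radians(a); c,q=np.cos(t),np.sin(t); n=223.4*(np.array([[c,-q],[q,c]])@r)/np.linalg.norm(r)+H
        d=np.r_[n-p[:2],0]; print(a,"turn",round(-a/8,2),"shift",(M.T@d/25).round(2))
E
python3 -c "
from h import *
arc([6,12,18,24,30])"
```

```text
p [440.  178.6  85.5] radius 222.4 ang 192.0 F [-3.3 -1.7  7.4] gap 15.3 j [ 16.  -5. 114.  -0.  71. 101.]
6 turn -0.75 shift [-0.    0.13  0.93]
12 turn -1.5 shift [0.   0.39 1.82]
18 turn -2.25 shift [0.   0.74 2.69]
24 turn -3.0 shift [0.   1.19 3.51]
30 turn -3.75 shift [0.   1.71 4.29]
```

Call:
{"fn": "carry_out", "kwargs": {
  "rows": [-0.75,0,0,0,0.1,0.92,1,-1.5,0,0,0,0.36,1.82,1,-2.25,0,0,0,0.72,2.69,1,-3,0,0,0,1.17,3.51,1,-3.75,0,0,0,1.7,4.29,1]
}}

```text
time: 4.8
tool_pos: [493.8, 76.0, 85.7]
tcp_rot: [75.1, 89.5, 20.1]
ft_force: [16.1, 15.4, -8.6]
finger_gap: 15.3
```

```bash
python3 -c "
from h import *
arc([6,12,18,24,30])"
```

```text
p [493.8  76.   85.7] radius 221.4 ang 222.3 F [16.1 15.4 -8.6] gap 15.3 j [  3.  -2. 110.   0.  71.  58.]
6 turn -0.75 shift [0.   0.09 0.93]
12 turn -1.5 shift [0.01 0.35 1.83]
18 turn -2.25 shift [0.01 0.7  2.69]
24 turn -3.0 shift [0.02 1.15 3.52]
30 turn -3.75 shift [0.03 1.67 4.29]
```

Call:
{"fn": "carry_out", "kwargs": {
  "rows": [-0.75,0,0,0,0.19,0.92,1,-1.5,0,0,0,0.45,1.82,1,-2.25,0,0,0,0.8,2.66,1,-3,0,0,0,1.27,3.48,1,-3.75,0,0,0,1.8,4.22,1]
}}

```text
time: 5.3
tool_pos: [590.0, 14.7, 85.6]
tcp_rot: [41.9, 89.7, 17.0]
ft_force: [3.0, 8.1, 4.7]
finger_gap: 14.9
```

```bash
python3 -c "
from h import *
arc([6,12,18,24,30])"
```

```text
p [590.   14.7  85.6] radius 220.8 ang 252.2 F [3.  8.1 4.7] gap 14.9 j [-4. 12. 96.  0. 72. 21.]
6 turn -0.75 shift [0.   0.06 0.93]
12 turn -1.5 shift [0.01 0.32 1.83]
18 turn -2.25 shift [0.01 0.68 2.7 ]
24 turn -3.0 shift [0.02 1.12 3.52]
30 turn -3.75 shift [0.02 1.64 4.3 ]
```

Call:
{"fn": "carry_out", "kwargs": {
  "rows": [-0.75,0,0,0,0.17,0.92,1,-1.5,0,0,0,0.43,1.82,1,-2.25,0,0,0,0.78,2.66,1,-3,0,0,0,1.25,3.48,1,-3.75,0,0,0,1.78,4.22,1]
}}

```text
time: 5.8
tool_pos: [704.1, 8.7, 85.7]
tcp_rot: [-17.3, 89.7, -12.3]
ft_force: [1.6, -2.6, 4.6]
finger_gap: 15.2
```

Call:
{"fn": "carry_out", "kwargs": {
  "rows": [-0.5,0,0,0,0.07,0.6,1,-0.5,0,0,0,0.07,0.6,1,-0.5,0,0,0,0.07,0.6,1,-0.5,0,0,0,0.07,0.6,-0.3,-0.5,0,0,0,0.07,0.6,-0.3]
}}

```text
time: 6.3
tool_pos: [715.9, 12.5, 83.6]
tcp_rot: [-1.1, 90.0, 7.7]
ft_force: [-0.3, 0.4, -0.1]
finger_gap: 43.4
```

```bash
python3 -c "
from h import *
arc([])"
```

```text
p [715.9  12.5  83.6] radius 220.4 ang 285.4 F [-0.3  0.4 -0.1] gap 43.4 j [ -3.  31.  72.   0.  77. -12.]
```

Call:
{"fn": "carry_out", "kwargs": {
  "rows": [0,0,0,-1.5,0,0,-0.3,0,0,0,-3,0,0,-0.3,0,0,0,-4.5,0,0,-0.3,0,0,0,-4.5,0,0,-0.3,0,0,0,-4.5,0,0,-0.3]
}}

```text
time: 6.8
tool_pos: [716.7, 12.5, 197.6]
tcp_rot: [-10.7, 89.8, -1.9]
ft_force: [-0.0, 0.2, -0.9]
finger_gap: 55.2
```

```bash
python3 -c "
from h import *
plan([600,160,200],4.8)
d=snapshot('top'); save(d['color'],'t3.png',(0,100,300,325),2.6)
"
```

```text
now [716.7  12.5 197.6] jaw 8.8 j [ -3.  26.  66.   0.  87. -12.] | turn [0.5  0.02 0.  ] shift [-0.11  6.54 -3.72] N rows 3.8
```

View pics/t3.png

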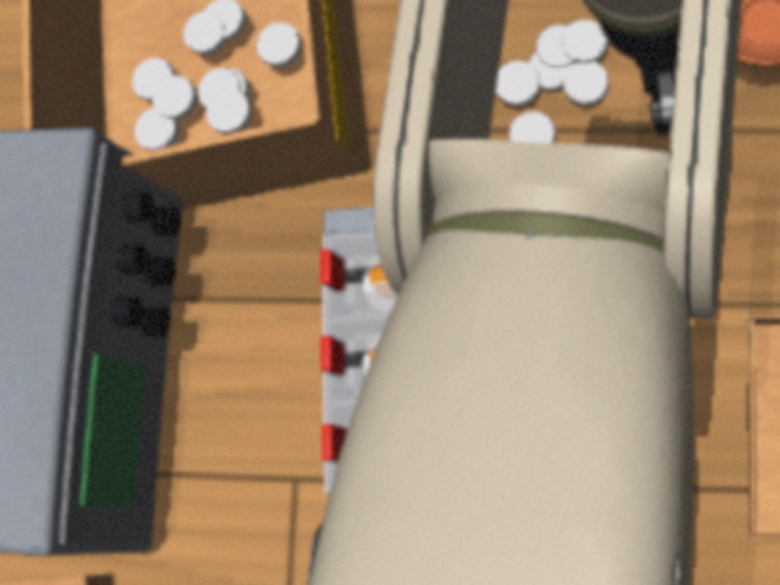

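Call:
{"fn": "carry_out", "kwargs": {
  "rows": [0.5,0,0,-0.1,6.5,-3.7,1,0.5,0,0,-0.1,6.5,-3.7,1,0.5,0,0,-0.1,6.5,-3.7,1,0.5,0,0,-0.1,6.5,-3.7,1,0.5,0,0,-0.1,6.5,-3.7,1]
}}

```text
time: 7.35
tool_pos: [595.7, 162.8, 195.8]
tcp_rot: [167.0, 89.7, 172.0]
ft_force: [0.1, 1.0, -0.2]
finger_gap: 0.2
```

```bash
python3 -c "
from h import *
plan([588.5,321,185],4.8)
s=sense(); d=snapshot('wrist'); c=cam(d,s); save(d['color'],'w3.png')
u=np.array([.9965,.0837,0]);v=np.array([-.0837,.9965,0]);O=np.array([524.5,222.6,0])
B=lambda x,y,z:O+x*u+y*v+[0,0,z]
print(proj(c,[B(72,76,110),B(57,76,110),B(87,76,110),B(-111,88,66),B(132,88,66),B(0,76,110)]).round(0).tolist())
"
```

```text
now [595.7 162.8 195.8] jaw 5.0 j [10. 11. 85.  0. 84.  5.] | turn [ 0.03 -0.03 -0.01] shift [0.44 6.33 0.27] N rows 3.2
[[288.0, 6.0], [265.0, 6.0], [311.0, 6.0], [49.0, 6.0], [364.0, 7.0], [177.0, 5.0]]
```

View pics/w3.png

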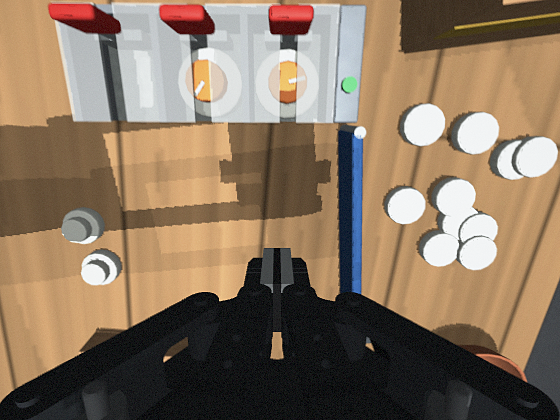

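Call:
{"fn": "carry_out", "kwargs": {
  "rows": [0,0,0,0.4,6.4,0.3,1,0,0,0,0.4,6.4,0.3,1,0,0,0,0.4,6.4,0.3,1,0,0,0,0.4,6.4,0.3,1,0,0,0,0.4,6.4,0.3,1]
}}

```text
time: 7.9
tool_pos: [593.2, 319.8, 185.8]
tcp_rot: [-156.7, 89.8, -151.8]
ft_force: [-0.5, -0.6, -0.6]
finger_gap: 0.1
```

```bash
python3 -c "
from h import *
plan([589.5,323,85],4.8)
s=sense(); d=snapshot('wrist'); c=cam(d,s); save(d['color'],'w4.png')
e=snapshot('scene');  save(e['color'],'s4.png',(270,80,470,230),4)
"
```

```text
now [593.2 319.8 185.8] jaw 4.9 j [24. 20. 75. -0. 85. 19.] | turn [ 0.01 -0.02  0.01] shift [ 4.03  0.15 -0.13] N rows 2.0
```

View pics/w4.png

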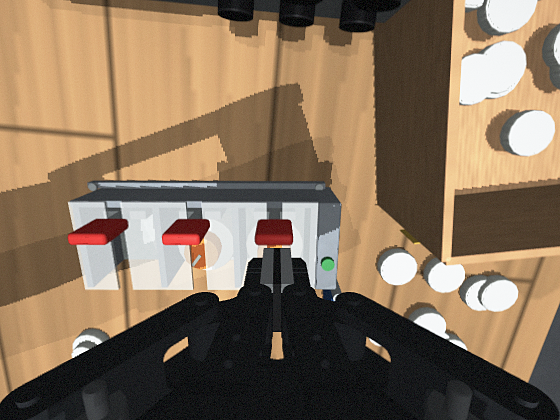

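View pics/s4.png

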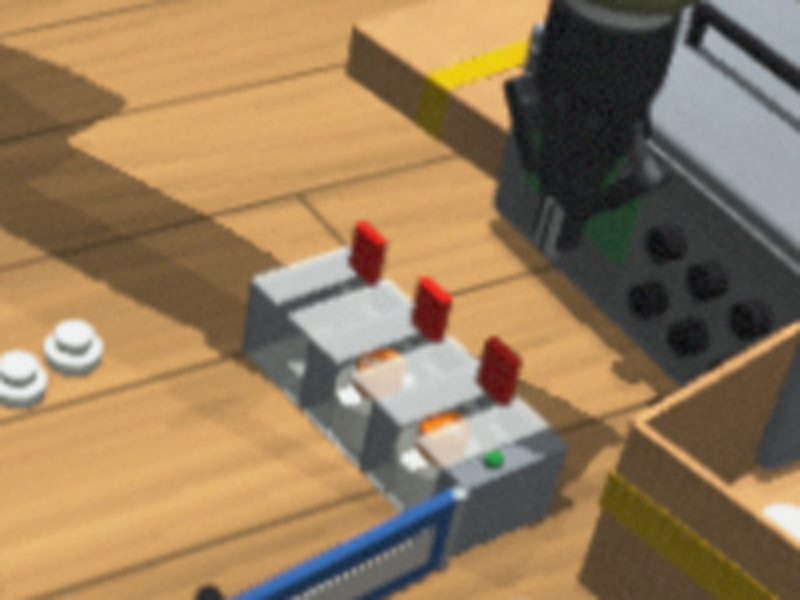

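```bash
python3 -c "
from h import *
s=sense(); d=snapshot('wrist'); c=cam(d,s)
m=cv2.inRange(cv2.cvtColor(d['color'],cv2.COLOR_RGB2HSV),(0,150,80),(8,255,255))|cv2.inRange(cv2.cvtColor(d['color'],cv2.COLOR_RGB2HSV),(172,150,80),(180,255,255))
n,l,st,ce=cv2.connectedComponentsWithStats(m)
for i in range(1,n):
  if st[i][4]>100:
    x,y,w,h,a=st[i]; print(st[i], onz(c,[(x+w/2,y),(x+w/2,y+h)],110).round(1).tolist())
print(onz(c,[(205,186),(205,197)],66).tolist(),onz(c,[(205,186)],10))
"
```

```text
[ 67 216  59  26 982] [[458.4, 306.9, 110.0], [456.6, 285.6, 110.0]]
[161 216  47  26 888] [[524.2, 312.3, 110.0], [524.2, 291.0, 110.0]]
[254 216  38  26 840] [[590.8, 317.8, 110.0], [592.4, 296.6, 110.0]]
[[529.6304184305276, 325.94846701776316, 66.0], [529.7743452258372, 315.926237883147, 66.0]] [[517.32138305 312.14280245  10.        ]]
```

Call:
{"fn": "carry_out", "kwargs": {
  "rows": [0,0,0,1,0.2,-0.1,1,0,0,0,2.5,0.2,-0.1,1,0,0,0,4,0.2,-0.1,1,0,0,0,4,0.2,-0.1,1,0,0,0,4,0.2,-0.1,1]
}}

```text
time: 8.55
tool_pos: [591.1, 322.0, 88.1]
tcp_rot: [-153.8, 89.9, -149.2]
ft_force: [0.0, -0.3, 0.4]
finger_gap: 0.2
```

```bash
python3 -c "
from h import *
plan([589.5,323,85],4.8)
e=snapshot('scene');  save(e['color'],'s5.png',(300,80,500,230),4)
"
```

```text
now [591.1 322.   88.1] jaw 4.7 j [24. 24. 80. -0. 75. 20.] | turn [-0.02 -0.01  0.01] shift [ 0.13  0.04 -0.06] N rows 0.1
```

View pics/s5.png

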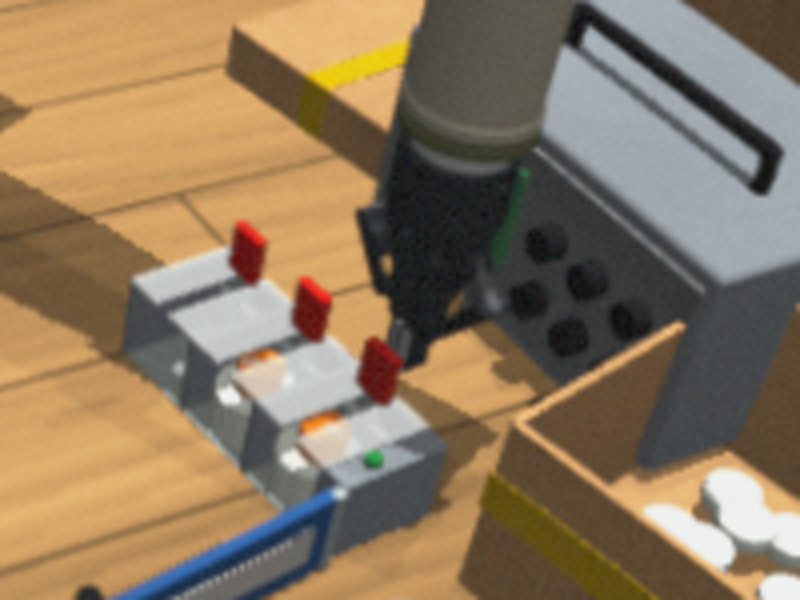

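Call:
{"fn": "carry_out", "kwargs": {
  "rows": [0,0,0,0,-0.5,0,1,0,0,0,0,-0.9,0,1,0,0,0,0,-1.3,0,1,0,0,0,0,-1.7,0,1,0,0,0,0,-2.1,0,1]
}}

```text
time: 9.1
tool_pos: [597.0, 271.8, 90.7]
tcp_rot: [30.1, 89.7, 34.9]
ft_force: [-0.0, 6.5, 4.6]
finger_gap: 0.2
```

Call:
{"fn": "carry_out", "kwargs": {
  "rows": [0,0,0,0,-0.25,0,1,0,0,0,0,-0.5,0,1,0,0,0,0,-0.7,0,1,0,0,0,0,-0.85,0,1,0,0,0,0,-0.95,0,1]
}}

```text
time: 9.6
tool_pos: [599.0, 248.6, 90.8]
tcp_rot: [33.1, 89.7, 37.9]
ft_force: [0.6, 9.8, 4.2]
finger_gap: 0.0
```

```bash
cat >>h.py <<'E'
u=np.array([.9965,.0837,0]);v=np.array([-.0837,.9965,0]);O=np.array([526,222.6,0])
def box():
    p=sense(); q=p["tool_pos"]-O; print("box xy",round(q@u,1),round(q@v,1),"F",p["ft_force"].round(1),"Fv",round(p["ft_force"]@v,1))
E
python3 -c "
from h import *
box()"
```

```text
box xy 74.9 19.8 F [0.6 9.8 4.2] Fv 9.7
```

Call:
{"fn": "carry_out", "kwargs": {
  "rows": [0,0,0,0,-0.08,0,1,0,0,0,0,-0.16,0,1,0,0,0,0,-0.2,0,1]
}}

```text
time: 9.9
tool_pos: [599.3, 245.0, 90.8]
tcp_rot: [46.0, 89.6, 50.8]
ft_force: [0.4, 15.9, 3.0]
finger_gap: -0.5
```

```bash
python3 -c "
from h import *
box()
s=sense(); d=snapshot('wrist'); c=cam(d,s); save(d['color'],'w6.png')
e=snapshot('scene');  save(e['color'],'s6.png',(300,80,500,230),4)
"
```

```text
box xy 74.9 16.2 F [ 0.4 15.9  3. ] Fv 15.8
```

View pics/s6.png

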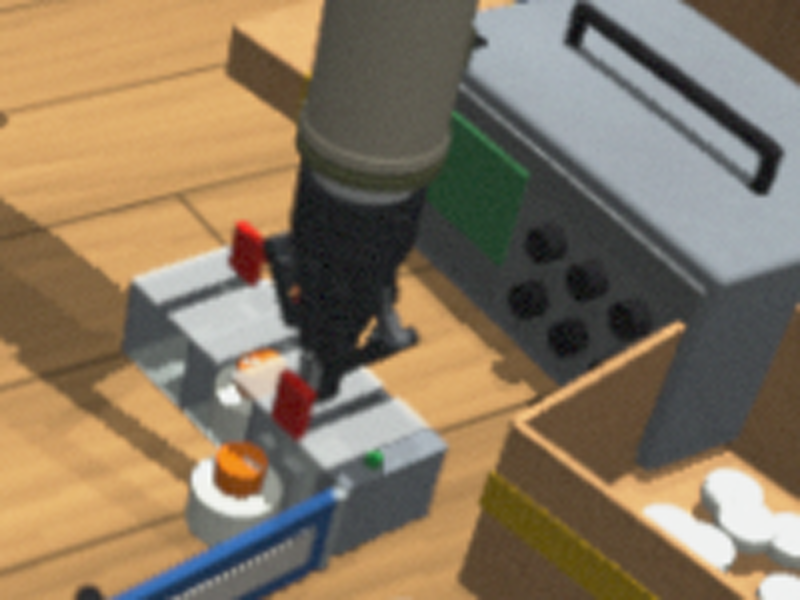

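View pics/w6.png

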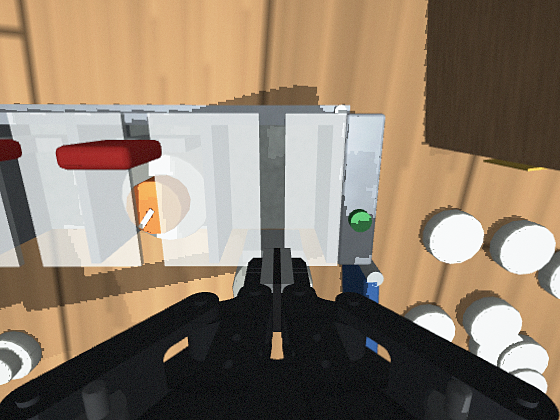

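Call:
{"fn": "carry_out", "kwargs": {
  "rows": [0,0,0,0,-0.06,0,1,0,0,0,0,-0.12,0,1,0,0,0,0,-0.12,0,1]
}}

```text
time: 10.3
tool_pos: [599.2, 244.7, 90.9]
tcp_rot: [57.4, 89.4, 62.3]
ft_force: [1.2, 24.6, 0.6]
finger_gap: -0.2
```

```bash
python3 -c "
from h import *
box()
"
```

```text
box xy 74.8 15.9 F [ 1.2 24.6  0.6] Fv 24.4
```

Call:
{"fn": "carry_out", "kwargs": {
  "rows": [0,0,0,0,1.0,0,1,0,0,0,0,2.2,0,1,0,0,0,0.1,3.4,0,1,0,0,0,0.1,3.4,-1.5,1,0,0,0,0.1,3.4,-3,1]
}}

```text
time: 10.8
tool_pos: [515.7, 317.8, 84.8]
tcp_rot: [-127.9, 89.9, -123.1]
ft_force: [0.0, 0.5, 0.3]
finger_gap: -0.0
```

```bash
python3 -c "
from h import *
box()
plan([518.2,315.3,86],4.8)
s=sense(); d=snapshot('wrist'); c=cam(d,s); save(d['color'],'w7.png')
e=snapshot('scene');  save(e['color'],'s7.png',(300,80,500,230),4)
"
```

```text
box xy -2.3 95.7 F [0.  0.5 0.3] Fv 0.5
now [515.7 317.8  84.8] jaw 4.8 j [27. 15. 93. -0. 73. 22.] | turn [ 0.   -0.01  0.01] shift [-0.05 -0.11  0.09] N rows 0.1
```

View pics/s7.png

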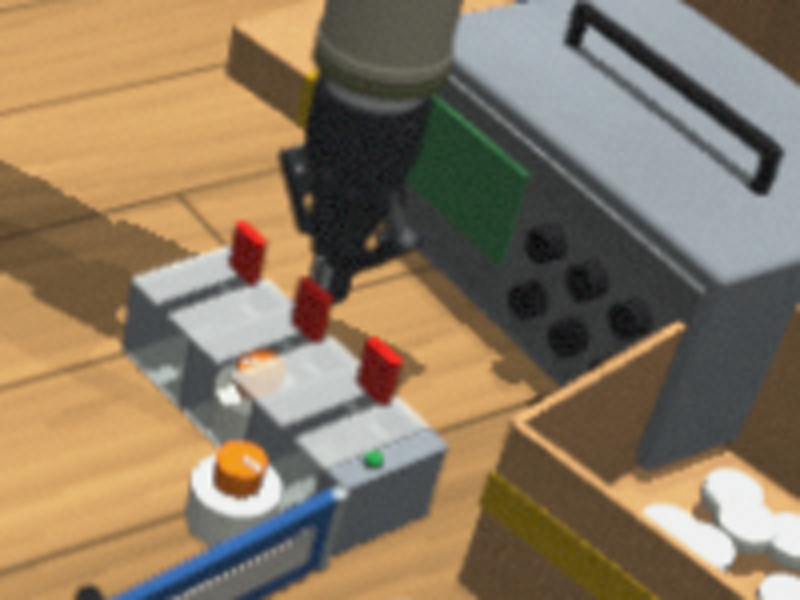

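View pics/w7.png

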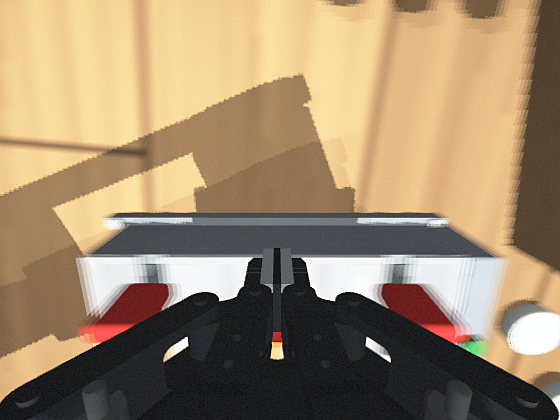

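Call:
{"fn": "carry_out", "kwargs": {
  "rows": [0,0,0,0,-0.5,0.05,1,0,0,0,0,-0.9,0.05,1,0,0,0,0,-1.3,0.05,1,0,0,0,0,-1.7,0.05,1,0,0,0,0,-2.1,0.05,1]
}}

```text
time: 11.4
tool_pos: [523.2, 265.5, 86.7]
tcp_rot: [59.4, 89.9, 64.1]
ft_force: [-4.8, 6.4, 1.7]
finger_gap: -0.1
```

Call:
{"fn": "carry_out", "kwargs": {
  "rows": [0,0,0,0,-0.25,0,1,0,0,0,0,-0.5,0,1,0,0,0,0,-0.7,0,1,0,0,0,0,-0.9,0,1,0,0,0,0,-1.05,0,1]
}}

```text
time: 11.9
tool_pos: [525.4, 239.8, 86.8]
tcp_rot: [61.0, 89.8, 65.7]
ft_force: [-3.7, 8.8, 1.4]
finger_gap: 0.1
```

Call:
{"fn": "carry_out", "kwargs": {
  "rows": [0,0,0,0,-0.08,0,1,0,0,0,0,-0.16,0,1,0,0,0,0,-0.2,0,1]
}}

```text
time: 12.2
tool_pos: [525.4, 238.5, 86.9]
tcp_rot: [75.6, 89.5, 80.3]
ft_force: [-4.3, 27.9, -3.2]
finger_gap: -0.2
```

```bash
python3 -c "
from h import *
box()
"
```

```text
box xy 0.8 15.9 F [-4.3 27.9 -3.2] Fv 28.2
```

Call:
{"fn": "carry_out", "kwargs": {
  "rows": [0,0,0,0,1.0,0,1,0,0,0,0,2.2,0,1,0,0,0,0,3.2,0,1,0,0,0,-2,3.3,0,1,0,0,0,-4,3.3,0,1]
}}

```text
time: 12.7
tool_pos: [517.7, 315.9, 185.2]
tcp_rot: [-143.7, 89.8, -138.9]
ft_force: [1.5, 1.0, 0.8]
finger_gap: -0.0
```

```bash
python3 -c "
from h import *
plan([568,100,210],4.8)
"
```

```text
now [517.7 315.9 185.2] jaw 4.8 j [27. 10. 87. -0. 83. 22.] | turn [-0.   -0.02  0.02] shift [-0.98 -8.77  1.28] N rows 4.5
```

Call:
{"fn": "carry_out", "kwargs": {
  "rows": [0,0,0,-1,-8.8,1.3,-0.3,0,0,0,-1,-8.8,1.3,-0.3,0,0,0,-1,-8.8,1.3,-0.3,0,0,0,-1,-8.8,1.3,-0.3,0,0,0,-1,-8.8,1.3,-0.3]
}}

```text
time: 13.2
tool_pos: [570.6, 94.5, 212.6]
tcp_rot: [-32.7, 89.8, -28.1]
ft_force: [0.3, 0.3, -0.3]
finger_gap: 55.2
```

Call:
{"fn": "carry_out", "kwargs": {
  "rows": [0,0,0,0,0,0,-0.3,0,0,0,0,0,0,-0.3]
}}

```text
time: 13.4
tool_pos: [569.4, 98.7, 211.4]
tcp_rot: [-8.0, 89.9, -3.4]
ft_force: [0.1, -0.5, -0.7]
finger_gap: 55.3
```

```bash
cat >>h.py <<'E'
def knobs(d,c,z=58):
    hsv=cv2.cvtColor(d["color"],cv2.COLOR_RGB2HSV); m=cv2.inRange(hsv,(8,170,130),(20,255,255)); m=cv2.morphologyEx(m,cv2.MORPH_OPEN,np.ones((3,3)))
    n,l,st,ce=cv2.connectedComponentsWithStats(m)
    for i in range(1,n):
        if st[i][4]>150: print(st[i].tolist(), ce[i].round(1), "z58:",onz(c,[ce[i]],z)[0].round(1),"z47",onz(c,[ce[i]],47)[0].round(1))
E
python3 -c "
from h import *
s=sense(); d=snapshot('wrist'); c=cam(d,s); save(d['color'],'w8.png'); print(s['tool_pos'])
knobs(d,c)
print(proj(c,[[600.8,192.8,58],[529,186.7,58]]))
e=snapshot('scene');  save(e['color'],'s8.png',(280,120,480,270),4)
"
```

```text
[569.41860316  98.65884179 211.41983303]
[234, 91, 25, 20, 314] [246.4 100.9] z58: [535.  182.2  58. ] z47 [533.9 182.6  47. ]
[302, 94, 22, 16, 258] [313.5 101.2] z58: [596.  186.8  58. ] z47 [597.2 187.4  47. ]
[[319.50449463  94.64845741]
 [240.09034107  95.09513234]]
```

View pics/w8.png

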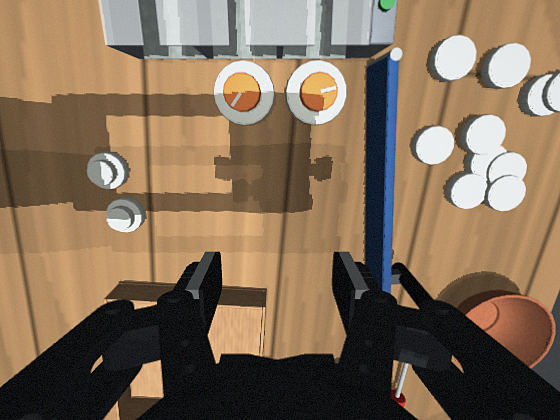

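View pics/s8.png

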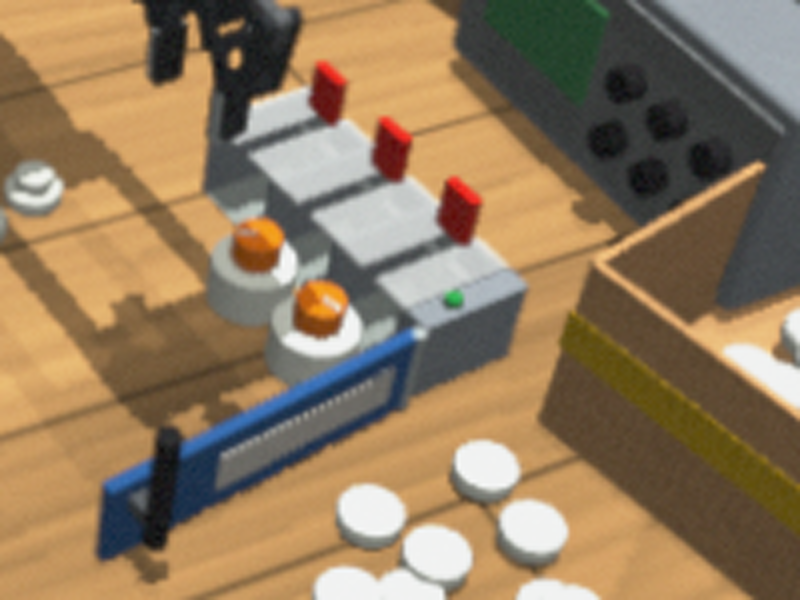

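```bash
python3 -c "
from h import *
s=sense(); d=snapshot('wrist'); c=cam(d,s); save(d['color'],'w8b.png',(200,40,380,140),4.4); print(s['tool_pos'])
print(onz(c,[(243,92),(319,91)],58).round(1), onz(c,[(244,93),(316.5,92)],36).round(1))
plan([600.5,192,130],4.8)
"
```

```text
[568.67612948 100.51461297 210.82281863]
[[530.4 191.3  58. ]
 [598.7 197.8  58. ]] [[529.1 191.7  36. ]
 [599.1 198.4  36. ]]
now [568.4 101.  210.6] jaw 4.8 j [ 5.  5. 91.  0. 85.  0.] | turn [ 0.  0. -0.] shift [3.23 3.52 1.58] N rows 2.5
```

View pics/w8b.png

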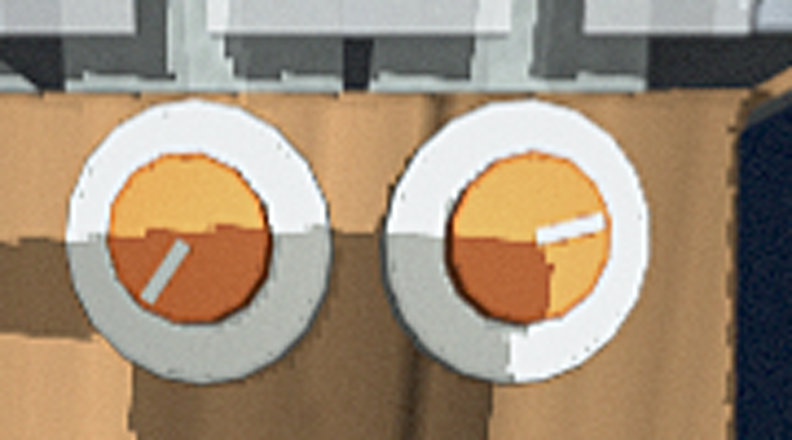

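Call:
{"fn": "carry_out", "kwargs": {
  "rows": [0,0,0,2,3.65,1.55,-0.2,0,0,0,2.5,3.65,1.55,-0.2,0,0,0,3.2,3.65,1.55,-0.2,0,0,0,3.2,3.65,1.55,-0.2,0,0,0,3.2,3.65,1.55,-0.2]
}}

```text
time: 14.05
tool_pos: [598.3, 195.6, 129.8]
tcp_rot: [-163.2, 89.9, -158.3]
ft_force: [-0.8, -0.2, 0.6]
finger_gap: 51.2
```

```bash
python3 -c "
from h import *
plan([600,195,33],4.8)
s=sense(); d=snapshot('wrist'); c=cam(d,s); save(d['color'],'w9.png')
e=snapshot('scene');  save(e['color'],'s9.png',(280,120,480,270),4)
print(proj(c,[[600,195,58],[600,195,36]]))
"
```

```text
now [598.3 195.6 129.8] jaw 4.9 j [13. 16. 86. -0. 78.  9.] | turn [ 0.01 -0.02  0.  ] shift [ 3.87 -0.03  0.07] N rows 1.9
[[279.69922336 220.01779562]
 [279.47151958 211.10160149]]
```

View pics/w9.png

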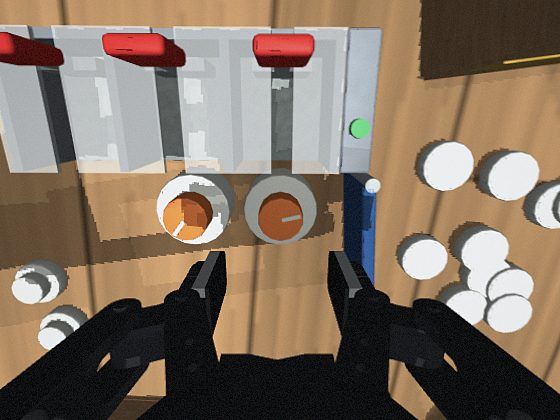

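View pics/s9.png

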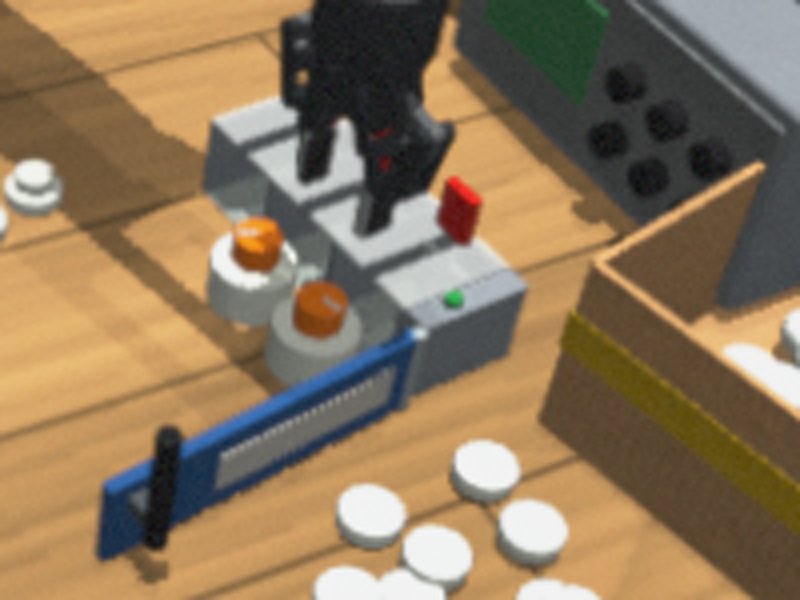

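Call:
{"fn": "carry_out", "kwargs": {
  "rows": [0,0,0,1,0.05,0.1,-0.2,0,0,0,2.5,0.05,0.1,-0.2,0,0,0,3.75,0.05,0.1,-0.2,0,0,0,3.75,0.05,0.1,-0.2,0,0,0,3.75,0.05,0.1,-0.2]
}}

```text
time: 14.65
tool_pos: [602.6, 195.8, 38.8]
tcp_rot: [4.5, 89.9, 9.3]
ft_force: [-1.1, -0.1, 0.1]
finger_gap: 51.3
```

Call:
{"fn": "carry_out", "kwargs": {
  "rows": [0,0,0,0,0,0,1,0,0,0,0,0,0,1,0,0,0,0,0,0,1,0,0,0,0,0,0,1],
  "force": 30
}}

```text
time: 15.05
tool_pos: [603.5, 196.4, 39.9]
tcp_rot: [3.5, 89.8, 8.3]
ft_force: [-1.3, -0.6, 8.0]
finger_gap: 33.0
```

```bash
python3 -c "
from h import *
box(); plan([600,195,33],4.8)
e=snapshot('scene');  save(e['color'],'s10.png',(280,120,480,270),4)
"
```

```text
box xy 75.0 -32.6 F [-1.3 -0.6  8. ] Fv -0.5
now [603.5 196.4  39.9] jaw 4.8 j [13. 22. 89. -0. 69.  9.] | turn [-0.    0.03 -0.  ] shift [ 0.27 -0.04 -0.14] N rows 0.2
```

View pics/s10.png

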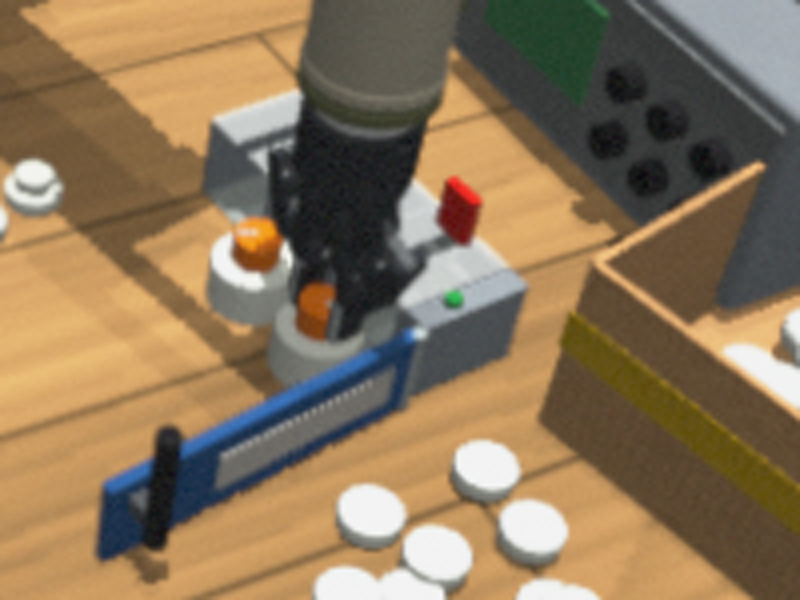

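Call:
{"fn": "carry_out", "kwargs": {
  "rows": [0,0,0,-0.5,-0.1,0,1,0,0,0,-1.5,-0.3,0,1,0,0,0,-2.8,-0.5,0,1,0,0,0,-4.5,-1,0,1,0,0,0,-4.5,-2,0,1],
  "force": 35
}}

```text
time: 15.6
tool_pos: [610.1, 148.0, 158.8]
tcp_rot: [6.9, 89.3, 11.8]
ft_force: [1.4, 0.4, 0.3]
finger_gap: 32.5
```

```bash
python3 -c "
from h import *
box(); plan([474,-98,150],4.8)
s=sense();print(s['finger_gap'])
"
```

```text
box xy 77.6 -81.4 F [1.4 0.4 0.3] Fv 0.3
now [610.1 148.  158.8] jaw 4.9 j [ 9. 13. 86.  0. 80.  4.] | turn [ 0.01  0.09 -0.01] shift [ 0.26 -9.34 -6.27] N rows 5.6
32.51578079788039
```

Call:
{"fn": "carry_out", "kwargs": {
  "rows": [0,0,0,0.2,-9.3,-6.3,1,0,0,0,0.2,-9.3,-6.3,1,0,0,0,0.2,-9.3,-6.3,1,0,0,0,0.2,-9.3,-6.3,1,0,0,0,0.2,-9.3,-6.3,1]
}}

```text
time: 16.1
tool_pos: [482.5, -73.0, 146.2]
tcp_rot: [-23.8, 89.9, -19.0]
ft_force: [0.8, -2.4, -1.8]
finger_gap: 32.8
```

```bash
python3 -c "
from h import *
plan([474,-98,100],4.8)
s=sense();print(s['finger_gap'],s['ft_force'])
"
```

```text
now [482.5 -73.  146.2] jaw 4.8 j [-15.  -7. 109.  -0.  78. -19.] | turn [0.   0.01 0.  ] shift [ 1.85 -0.96 -0.42] N rows 1.1
32.80950263227335 [ 0.76577515 -2.43304439 -1.76956382]
```

Call:
{"fn": "carry_out", "kwargs": {
  "rows": [0,0,0,0.5,-0.9,-0.35,1,0,0,0,1,-0.9,-0.35,1,0,0,0,2,-0.9,-0.35,1,0,0,0,3,-0.9,-0.35,1,0,0,0,3.6,-0.9,-0.35,1]
}}

```text
time: 16.6
tool_pos: [475.9, -93.8, 53.5]
tcp_rot: [144.3, 89.9, 149.1]
ft_force: [0.7, -0.5, -1.5]
finger_gap: 32.8
```

```bash
python3 -c "
from h import *
plan([474,-98,43.5],4.8)
s=sense();print(s['finger_gap'],s['ft_force'])
e=snapshot('scene');  save(e['color'],'s11.png',(130,130,330,280),4)
"
```

```text
now [475.9 -93.8  53.5] jaw 4.8 j [-17.  -1. 113.   0.  68. -22.] | turn [-0.   -0.01 -0.01] shift [ 0.4  -0.16 -0.09] N rows 0.2
32.75987609662472 [ 0.65440796 -0.49133757 -1.52112635]
```

View pics/s11.png

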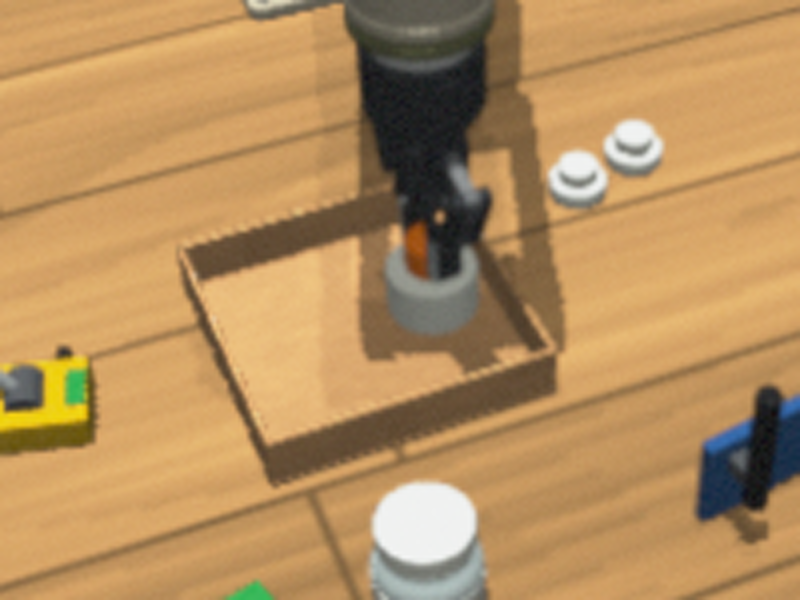

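Call:
{"fn": "carry_out", "kwargs": {
  "rows": [0,0,0,0.2,-0.15,-0.05,1,0,0,0,0.3,-0.15,-0.05,1,0,0,0,0.38,-0.15,-0.05,1,0,0,0,0.38,-0.15,-0.05,1]
}}

```text
time: 17.05
tool_pos: [476.2, -98.6, 46.0]
tcp_rot: [-18.2, 89.9, -13.4]
ft_force: [-0.3, 0.7, -1.4]
finger_gap: 32.7
```

```bash
python3 -c "
from h import *
plan([474,-98,44],4.8)
s=sense();print(s['finger_gap'],s['ft_force'])
"
```

```text
now [476.2 -98.6  46. ] jaw 4.8 j [-18.  -0. 113.   0.  67. -23.] | turn [-0.    0.01  0.  ] shift [ 0.08  0.03 -0.09] N rows 0.1
32.704369509938054 [-0.25289166  0.68028506 -1.40079947]
```

Not quite touching yet; lower a couple of millimetres.

Call:
{"fn": "carry_out", "kwargs": {
  "rows": [0,0,0,0.08,0,0,1,0,0,0,0.12,0,0,1,0,0,0,0.12,0,0,1]
}}

```text
time: 17.35
tool_pos: [476.4, -98.7, 43.9]
tcp_rot: [-26.0, 89.9, -21.2]
ft_force: [-4.8, 1.6, 10.2]
finger_gap: 32.9
```

```bash
python3 -c "
from h import *
s=sense();print(s['tool_pos'],s['finger_gap'],s['ft_force'])
"
```

```text
[476.39947239 -98.72374592  43.85590401] 32.89748811674663 [-4.80890383  1.56528547 10.21767408]
```

Contact (10 N up). Release and lift.

Call:
{"fn": "carry_out", "kwargs": {
  "rows": [0,0,0,-0.04,0,0,-0.2,0,0,0,-0.04,0,0,-0.2,0,0,0,-0.04,0,0,-0.2,0,0,0,-2,0,0,-0.2,0,0,0,-4,0,0,-0.2]
}}

```text
time: 17.85
tool_pos: [473.6, -97.9, 141.3]
tcp_rot: [157.4, 89.7, 162.1]
ft_force: [2.2, -1.0, 0.2]
finger_gap: 51.7
```

```bash
python3 -c "
from h import *
plan([522,80,180],4.8)
e=snapshot('scene');  save(e['color'],'s12.png',(130,120,430,270),2.6)
s=sense(); d=snapshot('wrist'); c=cam(d,s); save(d['color'],'w12.png')
"
```

```text
now [473.6 -97.9 141.3] jaw 4.8 j [-18.  -7. 109.   0.  78. -23.] | turn [-0.   -0.04 -0.02] shift [-1.55  6.93  2.51] N rows 3.8
```

View pics/s12.png

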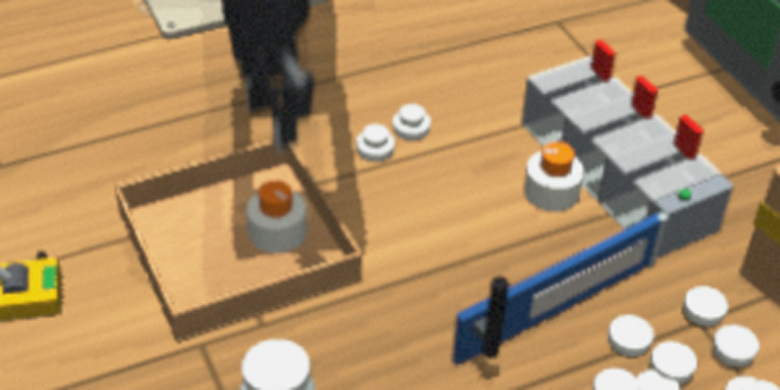

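Timer2 is standing in the tray. Now to timer1, still in front of the middle bay at (557,170) in this crop.

Call:
{"fn": "carry_out", "kwargs": {
  "rows": [0,0,0,-1.5,6.9,2.5,-0.2,0,0,0,-1.5,6.9,2.5,-0.2,0,0,0,-1.5,6.9,2.5,-0.2,0,0,0,-1.5,6.9,2.5,-0.2,0,0,0,-1.5,6.9,2.5,-0.2]
}}

```text
time: 18.45
tool_pos: [524.9, 82.8, 181.1]
tcp_rot: [25.5, 89.8, 30.5]
ft_force: [-0.2, -0.4, 0.5]
finger_gap: 51.3
```

Call:
{"fn": "carry_out", "kwargs": {
  "rows": [0,0,0,0,0,0,-0.2,0,0,0,0,0,0,-0.2]
}}

```text
time: 18.65
tool_pos: [523.1, 77.8, 179.2]
tcp_rot: [-158.9, 89.9, -154.1]
ft_force: [-0.1, -0.1, 0.1]
finger_gap: 51.5
```

```bash
python3 -c "
from h import *
s=sense(); d=snapshot('wrist'); c=cam(d,s); save(d['color'],'w13.png'); knobs(d,c)
print(s['tool_pos'],proj(c,[[530,190,58],[530,190,36]]))
plan([530,190,120],4.8)
"
```

```text
[523.13616896  77.81843348 179.18248257] [[297.75283068  65.09575014]
 [296.06109357  69.09245131]]
now [523.1  77.5 179.2] jaw 4.7 j [  3.  -2. 100.  -0.  82.  -2.] | turn [-0.01 -0.01  0.  ] shift [2.37 4.46 0.65] N rows 2.5
```

View pics/w13.png

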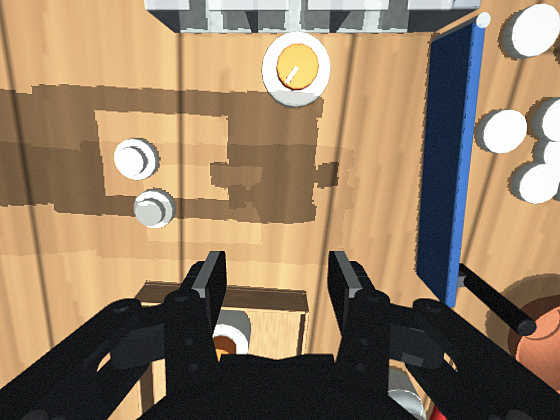

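Call:
{"fn": "carry_out", "kwargs": {
  "rows": [0,0,0,1.5,4.45,0.65,-0.2,0,0,0,1.5,4.45,0.65,-0.2,0,0,0,2,4.45,0.65,-0.2,0,0,0,2.4,4.45,0.65,-0.2,0,0,0,2.4,4.45,0.65,-0.2]
}}

```text
time: 19.2
tool_pos: [529.0, 189.3, 117.5]
tcp_rot: [-163.2, 89.8, -158.5]
ft_force: [-0.6, -0.1, -0.2]
finger_gap: 51.5
```

```bash
python3 -c "
from h import *
s=sense(); d=snapshot('wrist'); c=cam(d,s); save(d['color'],'w14.png',(180,140,400,300),3)
print(s['tool_pos'],proj(c,[[530,190,58],[530,190,36]]))
plan([530,190,39],4.8)
"
```

```text
[528.99191485 189.33894697 117.5358858 ] [[279.19847794 224.00284257]
 [279.05721658 214.25704205]]
now [529.9 189.1 118.9] jaw 4.7 j [14.  7. 98. -0. 75. 10.] | turn [-0.01 -0.02  0.01] shift [3.2  0.04 0.02] N rows 1.6
```

View pics/w14.png

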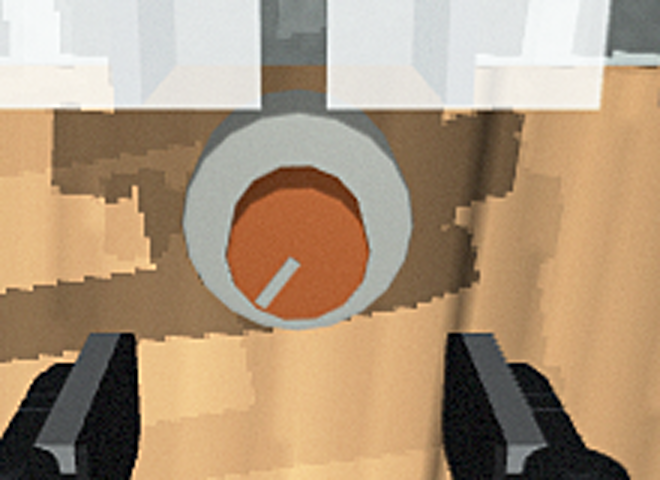

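Call:
{"fn": "carry_out", "kwargs": {
  "rows": [0,0,0,1.2,0.04,0,-0.2,0,0,0,2.4,0.04,0,-0.2,0,0,0,3.1,0.04,0,-0.2,0,0,0,3.1,0.04,0,-0.2,0,0,0,3.1,0.04,0,-0.2]
}}

```text
time: 19.75
tool_pos: [531.3, 190.8, 43.6]
tcp_rot: [0.8, 89.9, 5.5]
ft_force: [-0.5, 0.1, 0.6]
finger_gap: 51.5
```

Call:
{"fn": "carry_out", "kwargs": {
  "rows": [0,0,0,0,0,0,1,0,0,0,0,0,0,1,0,0,0,0,0,0,1,0,0,0,0,0,0,1],
  "force": 35
}}

```text
time: 20.15
tool_pos: [532.3, 191.8, 44.9]
tcp_rot: [-1.4, 89.8, 3.4]
ft_force: [-1.5, -2.1, 7.9]
finger_gap: 32.6
```

Call:
{"fn": "carry_out", "kwargs": {
  "rows": [0,0,0,-0.5,-0.1,0,1,0,0,0,-1.5,-0.3,0,1,0,0,0,-2.8,-0.5,0,1,0,0,0,-4.5,-1,0,1,0,0,0,-4.5,-2,0,1]
}}

```text
time: 20.65
tool_pos: [538.6, 143.4, 163.5]
tcp_rot: [8.1, 89.3, 13.1]
ft_force: [1.9, 0.2, -0.6]
finger_gap: 32.3
```

```bash
python3 -c "
from h import *
plan([476,-188,155],4.8)
s=sense();print(s['finger_gap'],s['ft_force'])
e=snapshot('scene');  save(e['color'],'s15.png',(130,120,430,270),2.6)
"
```

```text
now [538.6 143.4 163.5] jaw 4.9 j [10.  3. 98.  0. 79.  5.] | turn [ 0.01  0.09 -0.01] shift [  0.27 -13.    -3.63] N rows 6.7
32.34252017301508 [ 1.88943245  0.19865893 -0.64240402]
```

View pics/s15.png

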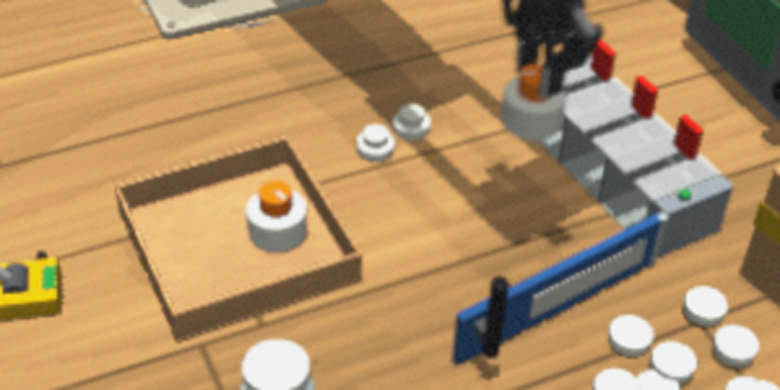

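Call:
{"fn": "carry_out", "kwargs": {
  "rows": [0,0,0,0.3,-13,-3.6,1,0,0,0,0.3,-13,-3.6,1,0,0,0,0.3,-13,-3.6,1,0,0,0,0.3,-13,-3.6,1,0,0,0,0.3,-13,-3.6,1]
}}

```text
time: 21.2
tool_pos: [487.4, -105.3, 150.1]
tcp_rot: [-14.4, 90.0, -9.6]
ft_force: [0.7, 0.1, -0.6]
finger_gap: 32.4
```

```bash
python3 -c "
from h import *
plan([476,-188,150],4.8)
"
```

```text
now [ 487.4 -105.3  150.1] jaw 4.8 j [-18.  -5. 107.   0.  78. -23.] | turn [0.   0.01 0.  ] shift [ 0.   -3.26 -0.73] N rows 1.7
```

Call:
{"fn": "carry_out", "kwargs": {
  "rows": [0,0,0,0,-3.2,-0.7,1,0,0,0,0,-3.2,-0.7,1,0,0,0,1,-3.2,-0.7,1,0,0,0,2.3,-3.2,-0.7,1,0,0,0,3.5,-3.2,-0.7,1]
}}

```text
time: 21.7
tool_pos: [477.4, -185.4, 61.6]
tcp_rot: [-25.1, 89.9, -20.4]
ft_force: [-0.5, -0.5, -1.7]
finger_gap: 32.5
```

```bash
python3 -c "
from h import *
plan([476,-188,49],4.8)
s=sense();print(s['finger_gap'],s['ft_force'])
e=snapshot('scene');  save(e['color'],'s16.png',(130,130,330,280),4)
"
```

```text
now [ 477.4 -185.4   61.6] jaw 4.7 j [-27.   3. 109.   0.  68. -32.] | turn [-0.01  0.01  0.  ] shift [ 0.5  -0.1  -0.06] N rows 0.3
32.52335260479421 [-0.49917805 -0.49377972 -1.68253528]
```

View pics/s16.png

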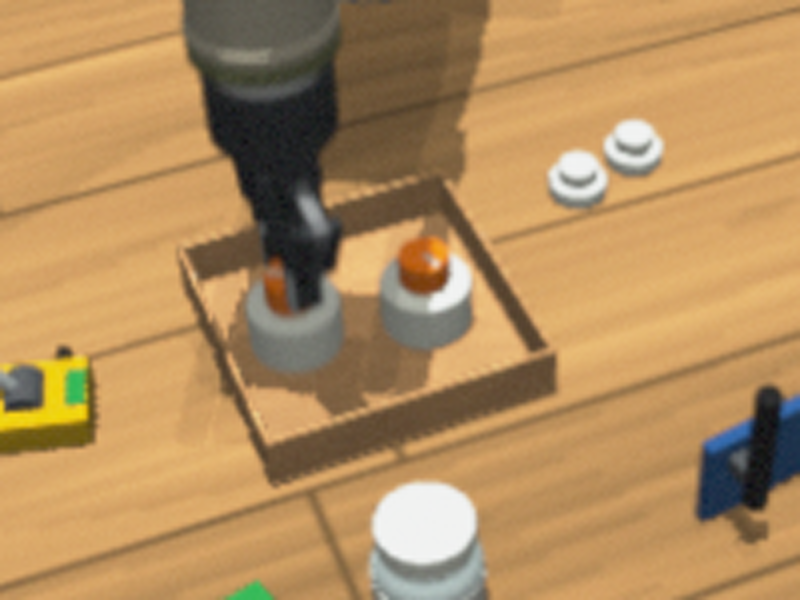

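Call:
{"fn": "carry_out", "kwargs": {
  "rows": [0,0,0,0.2,0,0,1,0,0,0,0.35,0,0,1,0,0,0,0.45,0,0,1,0,0,0,0.45,0,0,1]
}}

```text
time: 22.15
tool_pos: [478.3, -185.1, 51.8]
tcp_rot: [-31.3, 89.9, -26.5]
ft_force: [-0.4, 0.6, -1.8]
finger_gap: 32.5
```

```bash
python3 -c "
from h import *
s=sense();print(s['tool_pos'],s['finger_gap'],s['ft_force'])
"
```

```text
[ 478.2746923  -185.09776113   51.78282271] 32.459428707995606 [-0.36051989  0.60336902 -1.77552028]
```

Call:
{"fn": "carry_out", "kwargs": {
  "rows": [0,0,0,0.06,0,0,1,0,0,0,0.12,0,0,1,0,0,0,0.16,0,0,1,0,0,0,0.16,0,0,1]
}}

```text
time: 22.55
tool_pos: [478.2, -185.2, 48.8]
tcp_rot: [-39.0, 89.9, -34.2]
ft_force: [-8.0, 4.0, 15.8]
finger_gap: 32.8
```

```bash
python3 -c "
from h import *
s=sense();print(s['tool_pos'],s['finger_gap'],s['ft_force'])
"
```

```text
[ 478.16452292 -185.18440758   48.78683847] 32.8174398688775 [-7.95934686  4.0206633  15.80940609]
```

Contact with the tray floor. Release and lift.

Call:
{"fn": "carry_out", "kwargs": {
  "rows": [0,0,0,-0.08,0,0,-0.2,0,0,0,-0.08,0,0,-0.2,0,0,0,-0.08,0,0,-0.2,0,0,0,-2,0,0,-0.2,0,0,0,-4,0,0,-0.2]
}}

```text
time: 23.05
tool_pos: [475.4, -183.8, 145.2]
tcp_rot: [148.3, 89.7, 153.1]
ft_force: [2.4, -0.4, -0.3]
finger_gap: 51.5
```

```bash
python3 -c "
from h import *
plan([600,-80,190],10)
print(sense()['joint_pos'].round(0))
e=snapshot('scene');  save(e['color'],'s17.png',(130,120,430,270),2.6)
"
```

```text
now [ 475.4 -183.8  145.2] jaw 4.8 j [-27.  -3. 105.   0.  78. -32.] | turn [-0.65 -0.03 -0.02] shift [-1.81  3.73  5.3 ] N rows 3.4
[-27.  -3. 105.   0.  78. -32.]
```

View pics/s17.png

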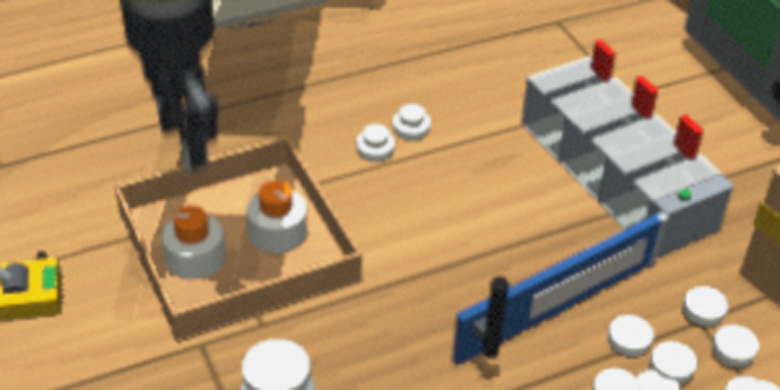

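```bash
python3 -c "
from h import *
plan([716,12.5,185],8.8)
"
```

```text
now [ 480.8 -186.4  156.6] jaw 4.8 j [-27.  -3. 104.   0.  79. -32.] | turn [-0.5   0.06  0.04] shift [-1.09  7.14 10.05] N rows 6.2
```

Call:
{"fn": "carry_out", "kwargs": {
  "rows": [-0.5,0,0,-1.1,7.1,10,-0.3,-0.5,0,0,-1.1,7.1,10,-0.3,-0.5,0,0,-1.1,7.1,10,-0.3,-0.5,0,0,-1.1,7.1,10,-0.3,-0.5,0,0,-1.1,7.1,10,-0.3]
}}

```text
time: 23.6
tool_pos: [669.1, -22.7, 168.6]
tcp_rot: [-56.4, 90.0, -47.6]
ft_force: [-0.5, -0.2, -0.3]
finger_gap: 55.8
```

```bash
python3 -c "
from h import *
plan([716,12.5,185],8.8)
"
```

```text
now [669.1 -22.7 168.6] jaw 8.8 j [ -6.  20.  77.  -0.  83. -15.] | turn [-0.  0.  0.] shift [-0.66  1.11  2.07] N rows 1.2
```

Call:
{"fn": "carry_out", "kwargs": {
  "rows": [0,0,0,-0.6,1.1,2,-0.3,0,0,0,-0.6,1.1,2,-0.3,0,0,0,-0.6,1.1,2,-0.3,0,0,0,-0.6,1.1,2,-0.3]
}}

```text
time: 24.0
tool_pos: [712.2, 9.9, 183.0]
tcp_rot: [-173.7, 89.9, -165.0]
ft_force: [0.1, -0.2, 0.2]
finger_gap: 55.5
```

```bash
python3 -c "
from h import *
s=sense(); d=snapshot('wrist'); c=cam(d,s); save(d['color'],'w18.png')
plan([716,12.5,84],8.8)
print(proj(c,[[716,12.5,125],[716,12.5,100]]))
"
```

```text
now [711.9   9.5 183.1] jaw 8.7 j [ -3.  26.  68.  -0.  86. -12.] | turn [-0.01 -0.01  0.  ] shift [3.96 0.09 0.19] N rows 2.0
[[283.39749803 223.04624733]
 [282.72961361 212.1459679 ]]
```

View pics/w18.png

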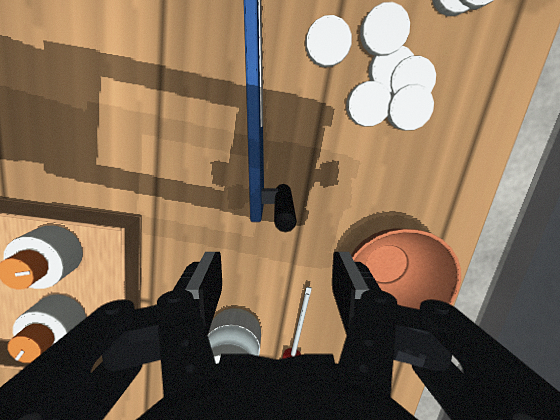

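Call:
{"fn": "carry_out", "kwargs": {
  "rows": [0,0,0,2,0.1,0.25,-0.3,0,0,0,3.9,0.1,0.25,-0.3,0,0,0,3.9,0.1,0.25,-0.3,0,0,0,3.9,0.1,0.25,1,0,0,0,3.9,0.1,0.25,1],
  "force": 25
}}

```text
time: 24.55
tool_pos: [720.4, 13.2, 90.4]
tcp_rot: [-12.0, 89.7, -3.2]
ft_force: [-0.8, 0.0, 0.7]
finger_gap: 27.1
```

Call:
{"fn": "carry_out", "kwargs": {
  "rows": [0,0,0,0,0,0,1,0,0,0,0,0,0,1,0,0,0,0,0,0,1]
}}

```text
time: 24.85
tool_pos: [721.3, 13.5, 91.0]
tcp_rot: [-15.4, 89.6, -6.6]
ft_force: [0.5, -1.3, 8.0]
finger_gap: 15.6
```

```bash
sed -i 's/n=223.4\*(np/n=np.linalg.norm(r)*(np/; s/^H=.*/H=np.array([655.5,226.0])/' h.py; python3 -c "
from h import *
arc([-6,-12,-18,-24,-30])
# circle fit of recorded TCPs
P=np.array([[440,178.6],[493.8,76],[590,14.7],[704.1,8.7],[715.9,12.5]])
A=np.c_[2*P,np.ones(len(P))]; x=np.linalg.lstsq(A,(P**2).sum(1),rcond=None)[0]; print(x[:2],np.sqrt(x[2]+x[:2]@x[:2]))
"
```

```text
p [721.3  13.5  91. ] radius 222.4 ang 287.2 F [ 0.5 -1.3  8. ] gap 15.6 j [ -3.  31.  71.  -0.  77. -12.]
-6 turn 0.75 shift [-0.01 -0.09 -0.93]
-12 turn 1.5 shift [-0.01 -0.08 -1.86]
-18 turn 2.25 shift [-0.02  0.03 -2.78]
-24 turn 3.0 shift [-0.02  0.23 -3.69]
-30 turn 3.75 shift [-0.03  0.53 -4.57]
[657.45465478 226.97223018] 222.7304382467447
```

```bash
sed -i 's/^H=.*/H=np.array([657.4,227.0])/' h.py; python3 -c "
from h import *
arc([-6,-12,-18,-24,-30])"
```

```text
p [721.3  13.5  91. ] radius 222.8 ang 286.7 F [ 0.5 -1.3  8. ] gap 15.6 j [ -3.  31.  71.  -0.  77. -12.]
-6 turn 0.75 shift [-0.01 -0.08 -0.93]
-12 turn 1.5 shift [-0.01 -0.06 -1.86]
-18 turn 2.25 shift [-0.02  0.05 -2.79]
-24 turn 3.0 shift [-0.02  0.27 -3.7 ]
-30 turn 3.75 shift [-0.03  0.57 -4.58]
```

Call:
{"fn": "carry_out", "kwargs": {
  "rows": [0.75,0,0,0,-0.08,-0.93,1,1.5,0,0,0,-0.06,-1.86,1,2.25,0,0,0,0.05,-2.79,1,3,0,0,0,0.27,-3.7,1,3.75,0,0,0,0.57,-4.58,1]
}}

```text
time: 25.35
tool_pos: [605.6, 10.8, 90.9]
tcp_rot: [23.4, 89.6, 2.0]
ft_force: [2.0, 6.4, 10.0]
finger_gap: 15.2
```

```bash
python3 -c "
from h import *
arc([-6,-12,-18,-24,-30])"
```

```text
p [605.6  10.8  90.9] radius 222.3 ang 256.5 F [ 2.   6.4 10. ] gap 15.2 j [-4. 14. 93.  0. 73. 18.]
-6 turn 0.75 shift [-0.01 -0.08 -0.93]
-12 turn 1.5 shift [-0.01 -0.06 -1.86]
-18 turn 2.25 shift [-0.02  0.05 -2.78]
-24 turn 3.0 shift [-0.03  0.26 -3.69]
-30 turn 3.75 shift [-0.03  0.56 -4.57]
```

Call:
{"fn": "carry_out", "kwargs": {
  "rows": [0.75,0,0,0,-0.08,-0.93,1,1.5,0,0,0,-0.06,-1.86,1,2.25,0,0,0,0.05,-2.79,1,3,0,0,0,0.27,-3.7,1,3.75,0,0,0,0.57,-4.58,1]
}}

```text
time: 25.85
tool_pos: [504.5, 65.9, 90.9]
tcp_rot: [54.7, 89.5, 3.2]
ft_force: [4.5, 5.8, 9.4]
finger_gap: 15.2
```

```bash
python3 -c "
from h import *
arc([-6,-12,-18,-24,-30])"
```

```text
p [504.5  65.9  90.9] radius 222.1 ang 226.5 F [4.5 5.8 9.4] gap 15.2 j [  2.  -1. 109.   0.  71.  53.]
-6 turn 0.75 shift [-0.01 -0.08 -0.93]
-12 turn 1.5 shift [-0.01 -0.06 -1.86]
-18 turn 2.25 shift [-0.01  0.05 -2.78]
-24 turn 3.0 shift [-0.02  0.26 -3.68]
-30 turn 3.75 shift [-0.02  0.56 -4.56]
```

Call:
{"fn": "carry_out", "kwargs": {
  "rows": [0.75,0,0,0,-0.08,-0.93,1,1.5,0,0,0,-0.06,-1.86,1,2.25,0,0,0,0.05,-2.79,1,3,0,0,0,0.27,-3.69,1,3.75,0,0,0,0.57,-4.57,1]
}}

```text
time: 26.35
tool_pos: [443.9, 164.8, 90.9]
tcp_rot: [93.9, 89.6, 12.5]
ft_force: [4.8, 1.8, 7.8]
finger_gap: 15.2
```

```bash
python3 -c "
from h import *
arc([-1,-2,-3,-4,-5])"
```

```text
p [443.9 164.8  90.9] radius 222.4 ang 196.2 F [4.8 1.8 7.8] gap 15.2 j [ 14.  -6. 114.  -0.  72.  96.]
-1 turn 0.12 shift [-0.   -0.02 -0.15]
-2 turn 0.25 shift [-0.   -0.04 -0.31]
-3 turn 0.38 shift [-0.   -0.05 -0.46]
-4 turn 0.5 shift [-0.   -0.06 -0.62]
-5 turn 0.62 shift [-0.   -0.07 -0.77]
```

Call:
{"fn": "carry_out", "kwargs": {
  "rows": [0.12,0,0,0,-0.02,-0.15,1,0.25,0,0,0,-0.04,-0.31,1,0.38,0,0,0,-0.05,-0.46,1,0.45,0,0,0,-0.06,-0.56,1,0.45,0,0,0,-0.06,-0.56,1]
}}

```text
time: 26.85
tool_pos: [440.5, 178.2, 90.8]
tcp_rot: [101.7, 89.6, 16.9]
ft_force: [-3.3, -0.3, 15.9]
finger_gap: 15.2
```

```bash
python3 -c "
from h import *
arc([-1,-2])"
```

```text
p [440.5 178.2  90.8] radius 222.4 ang 192.7 F [-3.3 -0.3 15.9] gap 15.2 j [ 16.  -6. 114.   0.  72. 101.]
-1 turn 0.12 shift [ 0.   -0.02 -0.15]
-2 turn 0.25 shift [ 0.   -0.04 -0.31]
```

Call:
{"fn": "carry_out", "kwargs": {
  "rows": [0,0,0,0,0,-0.08,1,0,0,0,0,0,-0.16,1,0,0,0,0,0,-0.16,1]
}}

```text
time: 27.15
tool_pos: [439.7, 181.9, 90.8]
tcp_rot: [102.9, 89.7, 18.1]
ft_force: [-6.5, -0.9, 18.6]
finger_gap: 15.6
```

```bash
python3 -c "
from h import *
arc([-1])"
```

```text
p [439.7 181.9  90.8] radius 222.3 ang 191.7 F [-6.5 -0.9 18.6] gap 15.6 j [ 16.  -6. 114.   0.  72. 101.]
-1 turn 0.12 shift [ 0.   -0.02 -0.15]
```

Still moving without resistance; continue until it stops.

Call:
{"fn": "carry_out", "kwargs": {
  "rows": [0,0,0,0,0,-0.08,1,0,0,0,0,0,-0.16,1,0,0,0,0,0,-0.16,1]
}}

```text
time: 27.45
tool_pos: [439.1, 185.0, 90.8]
tcp_rot: [86.2, 89.7, 1.4]
ft_force: [-7.3, -7.1, 19.9]
finger_gap: 15.4
```

```bash
python3 -c "
from h import *
arc([-1])"
```

```text
p [439.1 185.   90.8] radius 222.3 ang 190.9 F [-7.3 -7.1 19.9] gap 15.4 j [ 17.  -5. 113.  -0.  72. 102.]
-1 turn 0.12 shift [-0.   -0.01 -0.15]
```

Call:
{"fn": "carry_out", "kwargs": {
  "rows": [0,0,0,0,0,-0.06,1,0,0,0,0,0,-0.12,1,0,0,0,0,0,-0.12,1]
}}

```text
time: 27.75
tool_pos: [439.0, 185.1, 90.7]
tcp_rot: [37.2, 89.6, -47.7]
ft_force: [-7.9, -22.5, 24.3]
finger_gap: 15.5
```

```bash
python3 -c "
from h import *
arc([-1])"
```

```text
p [439.  185.1  90.7] radius 222.3 ang 190.9 F [ -7.9 -22.5  24.3] gap 15.5 j [ 17.  -5. 113.  -0.  72. 102.]
-1 turn 0.12 shift [-0.   -0.01 -0.15]
```

Stalled with −22 N: the door is at its stop. Release and lift.

Call:
{"fn": "carry_out", "kwargs": {
  "rows": [0,0,0,0,0,0,-0.3,0,0,0,0,0,0,-0.3,0,0,0,0,0,0,-0.3,0,0,0,-2,0,0.1,-0.3,0,0,0,-4,0,0.1,-0.3]
}}

```text
time: 28.25
tool_pos: [435.2, 185.0, 185.8]
tcp_rot: [-80.7, 89.7, -165.5]
ft_force: [1.4, 0.8, -0.2]
finger_gap: 55.2
```

```bash
python3 -c "
from h import *
plan([443,-170,190],76.5)
s=sense(); d=snapshot('wrist'); c=cam(d,s); save(d['color'],'w20.png')
e=snapshot('scene');  save(e['color'],'s20.png',(270,100,470,250),4)
"
```

```text
now [435.2 185.  185.8] jaw -84.8 j [ 17. -11. 108.   0.  83. 102.] | turn [2.34 0.01 0.03] shift [-0.15 -0.98 14.17] N rows 7.1
```

View pics/s20.png

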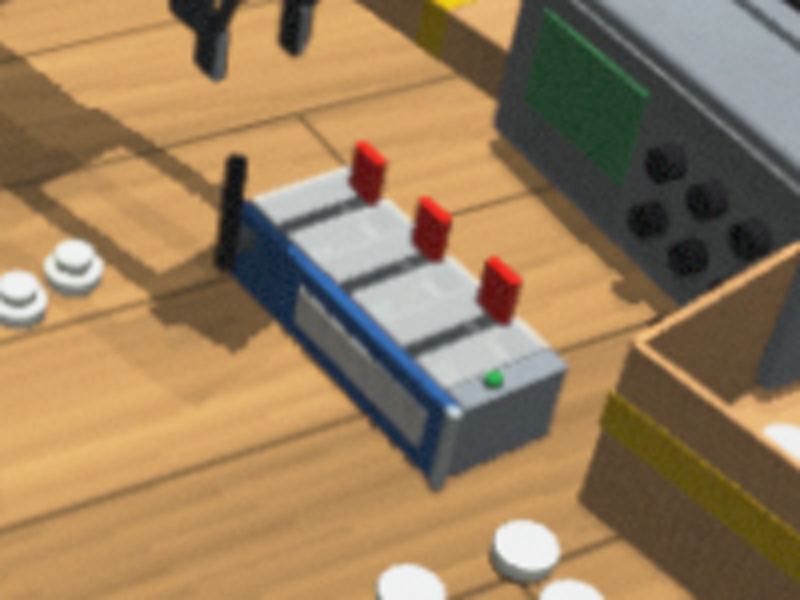

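View pics/w20.png

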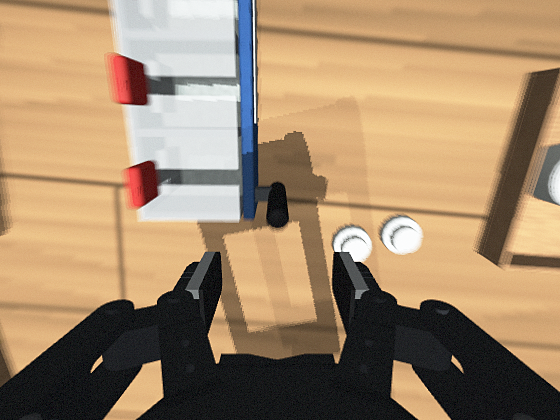

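```bash
python3 -c "
from h import *
e=snapshot('scene')['color'].astype(int); a=cv2.imread('pics/scene0.png')[:,:,::-1].astype(int)
df=(abs(e-a).max(2)>60).astype(np.uint8); df=cv2.morphologyEx(df,cv2.MORPH_OPEN,np.ones((2,2),np.uint8))
n,l,st,ce=cv2.connectedComponentsWithStats(df)
for i in range(1,n):
  if st[i][4]>8: print(st[i].tolist())
plan([437,-448,185],76.5)
"
```

```text
[179, 0, 5, 7, 27]
[186, 0, 4, 3, 11]
[201, 3, 15, 6, 44]
[185, 5, 20, 19, 197]
[267, 7, 5, 2, 10]
[179, 13, 6, 6, 26]
[257, 38, 4, 3, 9]
[312, 50, 51, 72, 2160]
[0, 59, 26, 53, 945]
[236, 77, 102, 112, 2533]
[30, 78, 13, 25, 133]
[189, 108, 6, 7, 31]
[39, 117, 217, 90, 4156]
[0, 125, 6, 6, 29]
[331, 152, 9, 9, 25]
[361, 168, 10, 6, 32]
[376, 184, 11, 6, 40]
[226, 191, 23, 27, 470]
[193, 201, 25, 27, 495]
[141, 202, 17, 22, 136]
[105, 206, 28, 25, 179]
[142, 226, 10, 3, 20]
[156, 230, 9, 6, 46]
[116, 234, 5, 7, 23]
now [439.8 186.6 191.1] jaw -84.8 j [ 17. -11. 108.   0.  83. 102.] | turn [ 2.34 -0.02 -0.06] shift [ 0.17 -2.42 25.27] N rows 12.7
```

Call:
{"fn": "carry_out", "kwargs": {
  "rows": [2.3,0,0,0.2,-2.4,25.2,1,2.3,0,0,0.2,-2.4,25.2,1,2.3,0,0,0.2,-2.4,25.2,1,2.3,0,0,0.2,-2.4,25.2,1,2.3,0,0,0.2,-2.4,25.2,1]
}}

```text
time: 28.9
tool_pos: [435.0, -66.0, 183.3]
tcp_rot: [-110.3, 89.9, 146.5]
ft_force: [1.0, -0.3, 0.3]
finger_gap: 0.0
```

```bash
python3 -c "
from h import *
plan([437,-448,185],76.5)
"
```

```text
now [435.  -66.  183.3] jaw -103.2 j [-15. -17. 113.   0.  84.  88.] | turn [ 0.04 -0.    0.01] shift [-0.08  3.56 14.86] N rows 7.6
```

Call:
{"fn": "carry_out", "kwargs": {
  "rows": [0,0,0,0,3.5,14.8,1,0,0,0,0,3.5,14.8,1,0,0,0,0,3.5,14.8,1,0,0,0,0,3.5,14.8,1,0,0,0,0,3.5,14.8,1]
}}

```text
time: 29.4
tool_pos: [435.5, -316.2, 183.0]
tcp_rot: [-131.5, 89.9, 125.3]
ft_force: [1.3, -0.1, -0.1]
finger_gap: -0.0
```

```bash
python3 -c "
from h import *
plan([437,-448,185],76.5)
"
```

```text
now [ 435.5 -316.2  183. ] jaw -103.2 j [-41.  -0.  99.   0.  82.  62.] | turn [ 0.04 -0.01  0.01] shift [-0.09  1.26  5.12] N rows 2.6
```

Call:
{"fn": "carry_out", "kwargs": {
  "rows": [0,0,0,0,1.2,5.1,1,0,0,0,0,1.2,5.1,1,0,0,0,0,1.2,5.1,1,0,0,0,0,1.2,5.1,1]
}}

```text
time: 29.8
tool_pos: [434.9, -448.8, 182.1]
tcp_rot: [-104.1, 89.9, 152.5]
ft_force: [-0.4, 0.5, 0.8]
finger_gap: 0.4
```

```bash
python3 -c "
from h import *
plan([437,-448,88],76.5)
d=snapshot('top'); c=cam(d); save(d['color'],'t21.png',(100,160,480,340),2.1); save(d['color'],'t21b.png',(370,210,480,320),5)
e=snapshot('scene'); save(e['color'],'s21.png',(90,150,290,270),4)
"
```

```text
now [ 434.9 -448.8  182.1] jaw -103.4 j [-51.  13.  84.  -0.  83.  53.] | turn [ 0.01 -0.    0.01] shift [ 3.76  0.08 -0.05] N rows 1.9
```

View pics/t21.png

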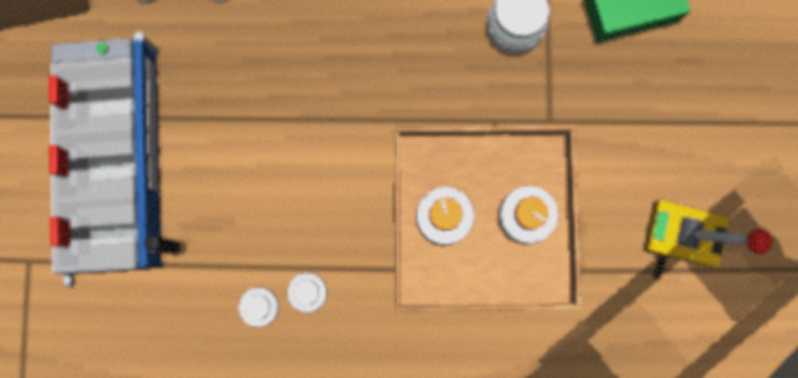

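View pics/s21.png

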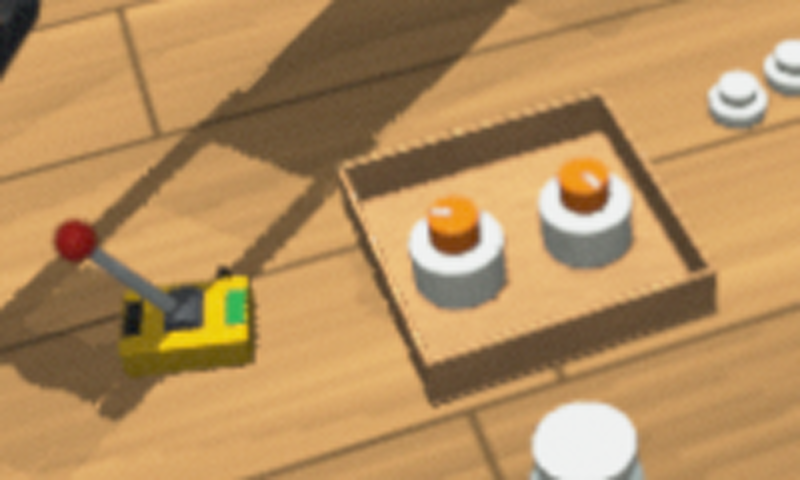

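Top view: the door is shut, all the bays are empty and both timers stand upright in the tray. The lever ball is at about (461,275) full-frame, which is OFF.

```bash
python3 -c "
from h import *
d=snapshot('top'); c=cam(d); print(onz(c,[(461.4,274.8)],96)); plan([437,-449,88],76.5)
"
```

```text
[[ 445.11849839 -411.21681367   96.        ]]
now [ 436.  -444.6  182.9] jaw -103.2 j [-50.  13.  85.   0.  83.  53.] | turn [ 0.04 -0.01  0.01] shift [3.8  0.08 0.17] N rows 1.9
```

Call:
{"fn": "carry_out", "kwargs": {
  "rows": [0,0,0,0,0.1,0.3,1,0,0,0,1.5,0.1,0.3,1,0,0,0,3,0.1,0.3,1,0,0,0,3.8,0.1,0.3,1,0,0,0,3.8,0.1,0.3,1]
}}

```text
time: 30.45
tool_pos: [435.5, -450.3, 85.1]
tcp_rot: [-127.9, 89.6, 129.0]
ft_force: [0.3, 0.6, -0.5]
finger_gap: -0.1
```

```bash
python3 -c "
from h import *
plan([437,-449,88],76.5); plan([461,-350,88],76.5); print(sense()['ft_force'])
"
```

```text
now [ 435.5 -450.3   85.1] jaw -103.1 j [-51.  18.  89.   0.  74.  52.] | turn [ 0.05 -0.03  0.04] shift [-0.12  0.05 -0.07] N rows 0.1
now [ 435.5 -450.3   85.1] jaw -103.1 j [-51.  18.  89.   0.  74.  52.] | turn [ 0.05 -0.03  0.04] shift [-0.1   0.08 -4.14] N rows 2.1
[ 0.2724519   0.64021948 -0.4610227 ]
```

Call:
{"fn": "carry_out", "kwargs": {
  "rows": [0,0,0,-0.1,0,-0.7,1,0,0,0,-0.1,0,-1.4,1,0,0,0,-0.1,0,-2.1,1,0,0,0,-0.1,0,-2.8,1,0,0,0,-0.1,0,-3.3,1]
}}

```text
time: 30.95
tool_pos: [457.2, -371.4, 93.6]
tcp_rot: [75.9, 89.9, -27.3]
ft_force: [1.2, -0.7, -0.6]
finger_gap: -0.2
```

Call:
{"fn": "carry_out", "kwargs": {
  "rows": [0,0,0,0,0,0,1,0,0,0,0,0,1,1,0,0,0,-1,0,2.2,1,0,0,0,-3,0,4,1,0,0,0,-4.5,0,5,1]
}}

```text
time: 31.45
tool_pos: [427.8, -488.2, 193.9]
tcp_rot: [-126.5, 89.8, 130.3]
ft_force: [0.5, -0.6, 0.7]
finger_gap: 0.3
```

```bash
python3 -c "
from h import *
plan()
d=snapshot('top'); c=cam(d); save(d['color'],'t22.png',(100,160,480,340),2.1)
e=snapshot('scene'); save(e['color'],'s22.png')
"
```

```text
now [ 427.8 -488.2  193.9] jaw -103.2 j [-53.  16.  79.  -0.  85.  50.] | turn [ 0.   -0.01  0.02] shift [0. 0. 0.] N rows 0.0
```

View pics/t22.png

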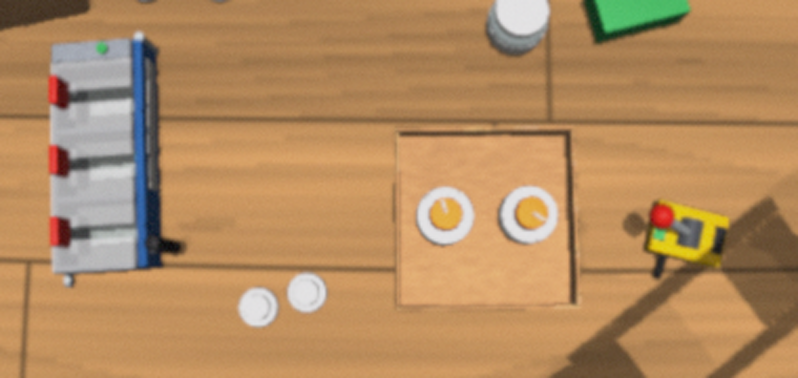

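View pics/s22.png

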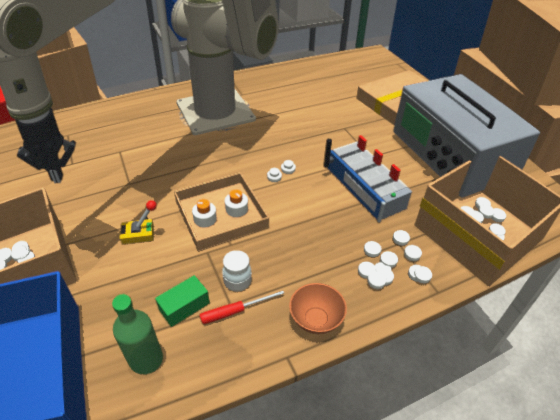

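Lever is at the green (ON) mark. A last check compares the current pictures with the first ones.

```bash
python3 -c "
from h import *
for n in ('top','scene'):
  e=snapshot(n)['color'].astype(int); a=cv2.imread(f'pics/{n}0.png')[:,:,::-1].astype(int)
  df=(abs(e-a).max(2)>60).astype(np.uint8); k,l,st,ce=cv2.connectedComponentsWithStats(df)
  print(n,[s.tolist() for s in st[1:] if s[4]>6])
"
```

```text
top [[140, 202, 17, 8, 90], [158, 203, 7, 6, 30], [139, 234, 19, 8, 111], [159, 235, 7, 4, 20], [176, 248, 2, 25, 42], [299, 249, 27, 28, 381], [337, 249, 29, 27, 401], [495, 255, 65, 111, 3360], [280, 256, 220, 164, 9320], [169, 276, 2, 8, 10], [176, 281, 3, 4, 9], [515, 359, 20, 14, 83], [348, 361, 151, 59, 2192], [541, 364, 19, 18, 119], [219, 367, 48, 27, 523], [495, 367, 7, 4, 10], [527, 373, 9, 9, 30], [429, 380, 59, 40, 1177], [484, 382, 76, 38, 1885], [271, 385, 6, 9, 26], [184, 404, 25, 16, 207]]
scene [[0, 0, 21, 28, 211], [171, 0, 10, 24, 96], [218, 1, 4, 5, 10], [220, 6, 4, 4, 12], [63, 17, 12, 15, 79], [2, 55, 6, 4, 10], [0, 56, 39, 60, 899], [190, 100, 4, 3, 7], [239, 103, 40, 24, 290], [188, 105, 6, 5, 22], [17, 110, 61, 71, 2542], [38, 113, 185, 146, 6625], [0, 124, 5, 6, 24], [237, 133, 28, 17, 152], [330, 139, 2, 14, 15], [324, 147, 2, 4, 8], [323, 155, 2, 4, 7], [359, 167, 11, 6, 35], [372, 183, 14, 6, 45], [225, 190, 23, 27, 471], [192, 199, 25, 28, 495], [48, 209, 3, 4, 8], [133, 208, 14, 13, 51], [121, 222, 8, 4, 23]]
```

```bash
python3 -c "
from h import *
a=cv2.imread('pics/top0.png')[:,:,::-1]; e=snapshot('top')['color']
f=lambda i:cv2.resize(i[170:295,110:200],None,fx=4.4,fy=4.4,interpolation=cv2.INTER_CUBIC)
save(np.hstack([f(a),f(e)]),'cmp.png')
"
```

```text
(no output)
```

View pics/cmp.png

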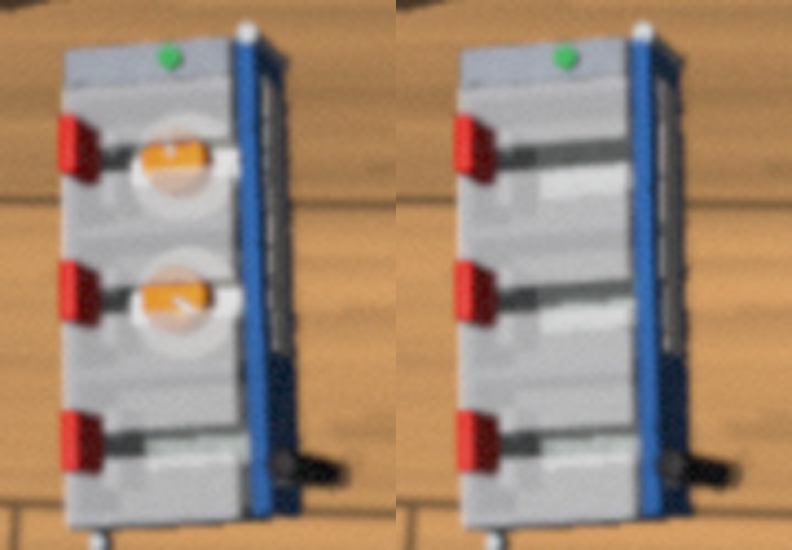

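The only door difference is that it now sits parallel to the box front, and at the start it was slightly ajar. Everything checks out, so I'm handing in.

```bash
python3 -c "
from bench import hand_in
print(hand_in())"
```

```text
the job is handed in; nothing more can be done
None
```

The job is done and handed in at about 31.6 s of the 210 s allowed; no verdict was reported.

**What I did:**
- Pushed the isolator to OFF, then gripped the handle and swung the door to about 93–95°.
- Pressed the +x and middle ejector tabs fully home. Each stopped moving while the push rose to 24–28 N.
- Picked up each ejected timer by its knob and stood both upright in the tray. The −x bay was empty from the start.
- Shut the door until it stopped with 22 N on the handle, then pushed the isolator back to ON.

**Last checks, from the top and scene cameras:**
- Both timers stand knob-up on the tray floor and all bays are empty.
- The lever leans to the green mark and the gripper is clear of everything.
- The caps, jar, carton and screwdriver show no change from the first pictures.

**One disagreement:** the handle ended about 4 mm further in than I first measured. Comparing the first and last top pictures, the door was slightly ajar at the start and now lies parallel to the box front. No check failed.

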